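# Put the corn away in the warmer and tip its lid shut

### The arm

A 6-joint arm with a two-finger parallel gripper is mounted at the origin on the work surface. World frame = base frame: x ahead of the robot, y to its left, z up, the work surface at z = 0. Lengths are in m, angles in rad, forces in N, time in s.
With the tool pointing down it reaches from about 0.375 to 0.9 m from the base axis. Payload 3.1 kg.
Tool frame: the origin (TCP) lies on the centre line of the jaws, within the pads' length; the fingertips stand 25 mm ahead of it and the grasp point (between the pads) lies 6 mm ahead of it (manip.tips_ahead is the distance from the TCP to the fingertips, in m); z points along the fingers, y is the direction in which the jaws open and shut (so a half turn about z gives the same grasp; the last joint's range is limited). The gripper opens to 85 mm and grips with 20 to 120 N. Pads are 22 mm wide; open, the fingers measure 114 mm over their backs; the gripper's body (76 mm by 85 mm) begins 54 mm behind the grasp point. The pads swing forward as they close: fully open they stand 13 mm farther back than shut.
Start: joints at [1.155, 0.527, 1.433, -0, 1.181, -0.178], TCP at [0.147, 0.607, 0.256] pointing down, gripper open.
Joint ranges: [-3.08, 3.08], [-0.75, 2.2], [0.22, 2.44], [-1.43, 4.57], [0, 2.65], [-2.85, 2.85]. Speed limits (rad/s): [2.79, 2.79, 3.14, 3.14, 3.14, 3.14].

### API

Orientations are given as a unit quaternion [x, y, z, w].
In Python, from station import manip gives the robot as it stands.
- The arm moves only by the tool play_rows, never from a script. Its argument "steps" is a list that holds one entry, the list of rows, each a list of 6 numbers: the shift along the tool's x, y, z in m, then the turn, a rotation vector about the tool's x, y, z in degrees. In form: [[[x, y, z, rx, ry, rz], ...]]. A call has 1 to 10 rows; each row shifts and turns the commanded pose from where the row before left it, along the tool's axes as they then stand; what a row does not reach is not made up. A row lasts 1/8 s, in which the tool goes at most 62.5 mm and 10.7 degrees, less where a joint would pass 70% of its speed; a pose out of reach is approached as far as the arm can. A call is refused whole if a number of a shift passes 0.0625 or a number of a turn 10.7, either way. A call with a gripper value outside its range is refused whole. "fingers" is the opening, from 0 (shut) to 1 (fully open), set as the call begins (left out, the last holds). The fingers move at their own pace and stop on an object; "squeeze" is the grip in N (left out, the last holds). Time passes only in rows, so rows that do not move let the fingers close. It gives the time, the measured TCP pose, the force and the opening at its end, in the units of the state.
- manip.sense(): the state, without advancing time (a new reading comes with each control period).
- manip.snapshot(name): name is "scene" or "top"; returns a dict with "img" (400x640x3 uint8, red, green, blue), "K" (3x3 intrinsics, pixels), "world_from_camera" (4x4, takes a point from camera to world coordinates). Camera axes: x right, y down, z forward; pixel columns grow to the right and rows downward; lengths in m; the calibration is good to about 2 mm. A picture is of the moment at which its call begins. There is no depth.
- manip.sign_off(): hands the job in, once; it reports no verdict.
Trained networks look in a picture, given as the dict that the camera call returned (one of the last four; its "shot" number tells which), for a name from the list of things; names that differ only in an ending like _2 or _b are one class to them, and where a whole thing is asked for, a point or a joint stands for the part that bears it (a point fixed in the world has none). Each returns a list of dicts, best first, with "score" (0 to 1); they miss things now and then, are a little off and sometimes report something else, mostly with a low value. They report only what shows in the picture. A call takes as long as a camera call. They do not tell look-alikes from the thing itself.
- manip.regions_of(label, picture): "pixels" (400x640 bool, what is visible of it) and "rect" ([left, top, right, bottom] in pixels, round what is visible of it).
- manip.pinpoint(label, picture): "point" ([column, row] in pixels: a listed point, or the origin of a listed thing).
The state is a dict: "t": time; "q": joint angles; "qd": joint speeds; "tau": joint torques, N m; "tcp_pos": TCP position; "tool_rot": TCP orientation; "force": force on the tool from outside, world axes, zero at the start; "ft_torque": the same for the moment, N m; "finger_gap": opening from 0.0 (shut) to 1.0 (fully open).
Only numpy, scipy, OpenCV 4.12 (cv2) and the standard library are available. Lean on these libraries where they do the work, as an engineer would, in place of code of your own. Each camera call takes 0.05 s, during which the arm holds its last target.

### The job

Pick up the two loose corn cobs and lower each one flat onto the floor of the warmer, without dropping it in. Then push the thrown-back lid just past upright and let it fall shut by its own weight, keeping your hand off it on the way down, and lastly swing the turn catch fully across the shut lid. Leave the salt tin and the jar where they stand.

Things in the scene. Friction and masses are not known exactly. Their poses are not given: they have to be found in the camera images.
- cob_a_mid (a point): Centre (half-way along and half-way up, 22 mm above its underside) of one of two alike loose yellow corn cobs, 160 mm long, 44 mm thick, with rounded rows of kernels but eight narrow flats, so that it lies still; about 0.2 kg. Its x axis runs along the cob. It lies on the counter.
- cob_b_mid (a point): Centre of the other loose corn cob; alike in every way. (A pile of cobs on a tray at the counter's edge is fixed decoration.)
- warmer: The warmer: an open-topped stainless steel box fixed to the counter, 250 mm (its x) by 220 mm (its y) outside, 85 mm high, walls 8 mm and floor 8 mm thick, so the well is 234 by 204 mm and 77 mm deep. Origin: the middle of its underside, on the counter. The lid is hinged along its +y rim; the catch stands outside its -y wall on an 18 mm post. Room for two cobs side by side, each along the warmer's y, about 55 mm either side of the middle in x.
- lid (a joint): Angle of the warmer's lid, rad: 0 shut, pi/2 upright, 2.0 fully thrown back against its stop, leaning out over the warmer's +y side (this is how it starts). The lid is a flat steel plate 250 mm (along the hinge) by 235 mm by 12 mm, 0.6 kg. Its hinge is free but damped: short of 1.5 it falls shut by itself in about a second, beyond 1.6 it falls back open. It takes some 2 N at its free edge to push it over.
- lid_hinge (a point): Middle of the lid's hinge line, mid-plane of the plate, 91 mm above the counter, 112 mm from the warmer's middle towards its +y. The hinge line runs along the warmer's x.
- lid_edge (a point): Middle of the lid's free edge, mid-plane of the plate, 235 mm from the hinge line. With the lid thrown back it is about 305 mm above the counter.
- catch (a joint): Angle of the turn catch about its upright pivot, rad: 0 when its arm points along the warmer's +x, clear of the lid; it starts between -0.6 and 0 (swung outward) and grows anticlockwise seen from above; at 1.57 (its stop) the arm points along the warmer's +y, straight across the shut lid. It stays where it is left (friction, under 1 N at the pin).
- catch_pivot (a point): A point on the catch's upright pivot axis, 136 mm above the counter, at x -35 mm, y -152 mm in the warmer's frame.
- catch_pin (a point): Middle of the upper, graspable part of the catch's upright black pin (16 mm thick, its top 155 mm above the counter), 136 mm above the counter, 75 mm from the pivot. The pin stands on a flat arm 16 mm wide whose top is 114 mm above the counter and whose underside, 106 mm up, clears the shut lid's top face (97 mm).
- tin: Salt tin, a bystander: loose steel cylinder 55 mm across, 75 mm high, standing among the cobs; origin at the middle of its underside.
- jar: Amber glass jar, a bystander: loose, 60 mm across, 85 mm high, standing beyond the work; origin at the middle of its underside.
Things that resemble listed ones, but are neither listed nor needed, are in the scene too. Leave any green or white look-alike of the part that bears cob_b_mid alone. What is shaped like the part that bears cob_a_mid but grey or red is not meant.

How it is judged:
On the way, in this order (a step that is already met when the one before it is completed fails the run):
1. one cob is lowered to the warmer's floor (within 15 mm) while still in the fingers (((x of cob_a_mid in the frame of warmer between -0.115 and 0.115 m and y of cob_a_mid in the frame of warmer between -0.1 and 0.1 m and z of cob_a_mid in the frame of warmer between 0 and 0.045 m and contact force between the fingers and cob_a above 0.5 N) or (x of cob_b_mid in the frame of warmer between -0.115 and 0.115 m and y of cob_b_mid in the frame of warmer between -0.1 and 0.1 m and z of cob_b_mid in the frame of warmer between 0 and 0.045 m and contact force between the fingers and cob_b above 0.5 N))), for 0.05 s.
2. the other cob is lowered likewise, the first lying in the warmer (((x of cob_a_mid in the frame of warmer between -0.115 and 0.115 m and y of cob_a_mid in the frame of warmer between -0.1 and 0.1 m and z of cob_a_mid in the frame of warmer between 0 and 0.045 m and contact force between the fingers and cob_a above 0.5 N and x of cob_b_mid in the frame of warmer between -0.115 and 0.115 m and y of cob_b_mid in the frame of warmer between -0.1 and 0.1 m and z of cob_b_mid in the frame of warmer between 0 and 0.045 m) or (x of cob_b_mid in the frame of warmer between -0.115 and 0.115 m and y of cob_b_mid in the frame of warmer between -0.1 and 0.1 m and z of cob_b_mid in the frame of warmer between 0 and 0.045 m and contact force between the fingers and cob_b above 0.5 N and x of cob_a_mid in the frame of warmer between -0.115 and 0.115 m and y of cob_a_mid in the frame of warmer between -0.1 and 0.1 m and z of cob_a_mid in the frame of warmer between 0 and 0.045 m))), for 0.05 s.
3. the lid is past upright and falling, untouched by the robot (value of joint lid between 0.1 and 1.2 rad and not (contact force between any of the fingers, the arm and lid above 0.8 N) and x of cob_a_mid in the frame of warmer between -0.115 and 0.115 m and y of cob_a_mid in the frame of warmer between -0.1 and 0.1 m and z of cob_a_mid in the frame of warmer between 0 and 0.045 m and x of cob_b_mid in the frame of warmer between -0.115 and 0.115 m and y of cob_b_mid in the frame of warmer between -0.1 and 0.1 m and z of cob_b_mid in the frame of warmer between 0 and 0.045 m), for 0.05 s.
4. the lid has fallen fully shut (value of joint lid below 0.04 rad), for 0.1 s.
5. the catch is swung across the lid (value of joint catch above 1.3 rad and value of joint lid below 0.04 rad), for 0.2 s.
At the end, for the whole second after the job is handed in: Both cobs lie at rest in the warmer's well, centres under 45 mm above the counter; the lid is shut (under 0.04 rad); the catch lies across it (over 1.3 rad, straight across being 1.57); tin and jar within 30 mm of where they stood (all of step 5 and x of cob_a_mid in the frame of warmer between -0.115 and 0.115 m and y of cob_a_mid in the frame of warmer between -0.1 and 0.1 m and z of cob_a_mid in the frame of warmer between 0 and 0.045 m and x of cob_b_mid in the frame of warmer between -0.115 and 0.115 m and y of cob_b_mid in the frame of warmer between -0.1 and 0.1 m and z of cob_b_mid in the frame of warmer between 0 and 0.045 m and linear speed of each of cob_a, cob_b below 0.03 m/s and not (distance of tin from where it was at the start of the episode above 0.03 m) and not (distance of jar from where it was at the start of the episode above 0.03 m)); the robot touches nothing.
It fails at once if the robot touches the lid on its way down (between 0.9 and 0.08 rad from shut) instead of letting it fall (value of joint lid between 0.08 and 0.9 rad and contact force between any of the fingers, the arm and lid above 0.8 N).
It fails at once if the tin is moved by more than 30 mm (distance of tin from where it was at the start of the episode above 0.03 m).
It fails at once if the jar is moved by more than 30 mm (distance of jar from where it was at the start of the episode above 0.03 m).
It also fails if it takes over 72 s, if anything falls off the work surface, if the arm or the gripper's body presses on something with over 40 N, if the wrist force passes 120 N, or if a joint passes its speed limit or range.

## Working session

There is one attempt and no reset: what is moved stays moved. The work goes in short steps, Python scripts to look and compute and a tool call to move; the robot and the scene stay as the last step left them, time stands still between calls to the robot, and variables do not carry over. Pictures are saved under pics/ and viewed, and the job is handed in when it is done.

Besides the shell and the picture viewer there is one more tool, called as name(argument=value, ...) on one line, values as JSON. play_rows: Moves the arm, as the interface text tells. Its arguments: {"type":"object","properties":{"steps":{"type":"array"},"fingers":{"type":"number"},"squeeze":{"type":"number"}},"required":["steps"]}

```bash
mkdir -p pics; ls; cat > h.py <<'E'
import numpy as np, cv2
from station import manip
def snap(n,name):
    s=manip.snapshot(n); cv2.imwrite(f'pics/{name}.png',cv2.cvtColor(s['img'],cv2.COLOR_RGB2BGR)); return s
def ray(s,p):
    T=np.array(s['world_from_camera']);K=np.array(s['K'])
    d=T[:3,:3]@np.linalg.solve(K,[p[0],p[1],1.]); return T[:3,3],d
def atz(s,p,z):
    o,d=ray(s,p); return o+d*(z-o[2])/d[2]
def proj(s,P):
    T=np.array(s['world_from_camera']);K=np.array(s['K'])
    c=T[:3,:3].T@(np.array(P)-T[:3,3]); u=K@c; return u[:2]/u[2]
E
python3 - <<'E'
from h import *
np.set_printoptions(precision=3,suppress=True)
st=manip.sense();print(st)
for n in('scene','top'):
    s=snap(n,n+'0');print(n,np.array(s['world_from_camera'])[:3,3])
    for l,z in(('cob_a_mid',.022),('warmer',0),('lid_hinge',.091),('lid_edge',.305),('catch_pivot',.136),('catch_pin',.136),('tin',0),('jar',0)):
        for r in manip.pinpoint(l,s): print(l,np.array(r['point']),round(r['score'],2),atz(s,r['point'],z))
E
```

```text
pics
{'t': 0.0, 'q': array([ 1.154,  0.528,  1.434, -0.   ,  1.181, -0.178]), 'qd': array([-0.001,  0.001,  0.   ,  0.   , -0.001, -0.001]), 'tau': array([ -0.002, -44.235, -17.803,  -0.   ,   0.008,   0.   ]), 'tcp_pos': array([0.147, 0.607, 0.255]), 'tool_rot': array([ 0.119,  0.993, -0.001, -0.   ]), 'force': array([ 0.52 , -0.637, -0.428]), 'ft_torque': array([0.007, 0.091, 0.04 ]), 'finger_gap': 0.9986741502578502}
scene [ 1.13  -0.352  1.151]
cob_a_mid [166.3 271.5] 0.92 [ 0.506 -0.457  0.022]
cob_a_mid [298.9 266.5] 0.61 [ 0.64  -0.162  0.022]
cob_a_mid [242.3 174.6] 0.57 [ 0.321 -0.182  0.022]
cob_a_mid [253.3 230.7] 0.24 [ 0.497 -0.223  0.022]
cob_a_mid [381.3 200.3] 0.21 [0.565 0.115 0.022]
warmer [380.1 197.5] 0.94 [0.545 0.126 0.   ]
warmer [323.7 193.6] 0.21 [ 0.465 -0.005  0.   ]
lid_hinge [412.2 156.9] 0.67 [0.52  0.227 0.091]
lid_edge [456.9  80.1] 0.69 [0.501 0.323 0.305]
catch_pivot [326.1 191.9] 0.55 [ 0.542 -0.038  0.136]
catch_pin [328. 218.] 0.77 [ 0.608 -0.068  0.136]
tin [256.9 228.1] 0.94 [ 0.482 -0.209  0.   ]
jar [340.6 322.5] 0.63 [ 0.804 -0.133  0.   ]
top [ 0.366 -0.085  1.195]
cob_a_mid [440.6 213.6] 0.92 [ 0.512 -0.445  0.022]
cob_a_mid [344.5 169.3] 0.65 [ 0.64  -0.159  0.022]
warmer [253.7 199.3] 0.96 [0.545 0.115 0.   ]
lid_edge [141.6 196.8] 0.68 [0.5   0.319 0.305]
catch_pivot [303.7 196.5] 0.72 [ 0.536 -0.042  0.136]
catch_pin [314.7 171.7] 0.53 [ 0.605 -0.07   0.136]
tin [365.  222.7] 0.58 [ 0.482 -0.224  0.   ]
jar [343.1 121.6] 0.67 [ 0.798 -0.154  0.   ]
```

View pics/scene0.png

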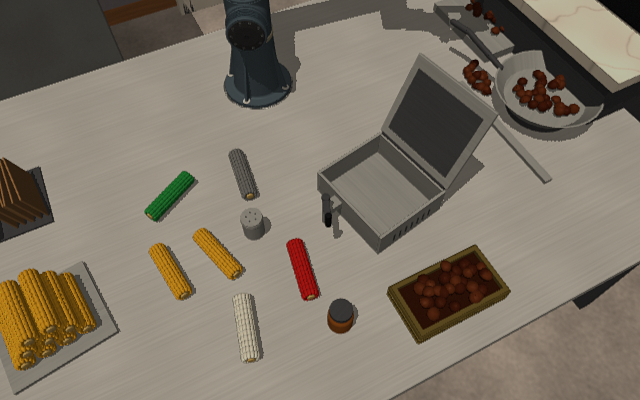

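View pics/top0.png

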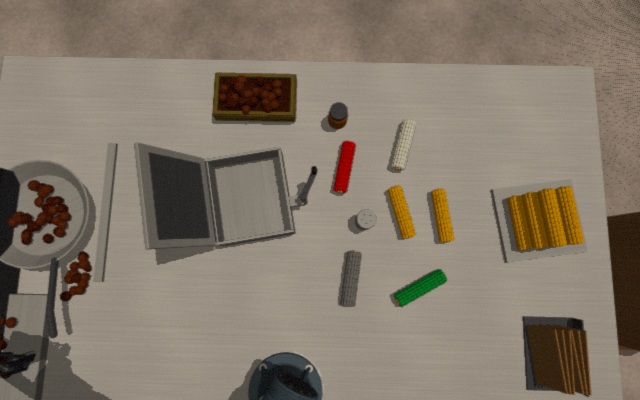

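The scene shows two loose yellow cobs at top(402,212) and (443,215). The other cobs are grey (351,278), green (420,287), red (344,167), white (404,145) and the fixed tray pile (545,220), none of them meant. I'll measure the two yellow ones and the warmer's pose, and confirm in an enlarged crop.

```bash
python3 - <<'E'
from h import *
np.set_printoptions(precision=4,suppress=True)
for n,zz in(('top',.022),('scene',.022)):
    s=snap(n,n+'1'); im=s['img']; hsv=cv2.cvtColor(im,cv2.COLOR_RGB2HSV)
    m=cv2.inRange(hsv,(15,140,90),(32,255,255))
    m=cv2.morphologyEx(m,cv2.MORPH_CLOSE,np.ones((3,3)))
    k,lab,stt,c=cv2.connectedComponentsWithStats(m)
    for i in range(1,k):
        if stt[i,4]<200: continue
        pts=np.argwhere(lab==i)[:,::-1]
        W=np.array([atz(s,p,.03)[:2] for p in pts])
        (cx,cy),(w,h),a=cv2.minAreaRect((W*1000).astype(np.float32))
        ev,V=np.linalg.eigh(np.cov(W.T)); d=V[:,1]*np.sign(V[0,1])
        print(n,c[i],stt[i,4],'rect',cx,cy,w,h,'mean',W.mean(0),'dir deg',np.degrees(np.arctan2(d[1],d[0])))
    if n=='top': crop=im[90:320,130:480]
    cv2.imwrite(f'pics/crop_{n}.png',cv2.cvtColor(cv2.resize(im[110:260,190:340] if n=='top' else im[120:270,290:520],None,fx=3.4,fy=3.4,interpolation=cv2.INTER_CUBIC),cv2.COLOR_RGB2BGR))
    if n=='top': cv2.imwrite('pics/crop_cobs.png',cv2.cvtColor(cv2.resize(im[170:260,330:480],None,fx=4,fy=4),cv2.COLOR_RGB2BGR))
E
```

```text
top [401.3207 211.7133] 736 rect 514.4755249023438 -326.6604309082031 157.00730895996094 42.93879699707031 mean [ 0.5139 -0.3268] dir deg 16.476963048839533
top [545.9855 218.5638] 3652 rect 505.55743408203125 -747.4087524414062 171.18885803222656 193.69671630859375 mean [ 0.5033 -0.7498] dir deg -76.91508323763259
top [442.1617 215.1024] 742 rect 507.4111022949219 -446.50994873046875 156.1714630126953 42.673187255859375 mean [ 0.5066 -0.4466] dir deg 8.722142211200213
top [571.9939 362.3579] 489 rect 105.53958892822266 -795.996337890625 174.18264770507812 67.84015655517578 mean [ 0.1036 -0.7955] dir deg 5.319673193862257
scene [217.0826 253.1318] 1017 rect 516.592529296875 -329.1634826660156 171.1775665283203 42.34992980957031 mean [ 0.5187 -0.3288] dir deg 15.921480238651867
scene [169.456  270.8442] 1046 rect 509.5910339355469 -448.557373046875 172.18350219726562 41.33648681640625 mean [ 0.5113 -0.4487] dir deg 8.591400706006215
scene [ 40.5814 314.1642] 6104 rect 467.24591064453125 -748.564208984375 238.58660888671875 185.82424926757812 mean [ 0.4812 -0.7484] dir deg 17.472590992035503
```

View pics/crop_top.png

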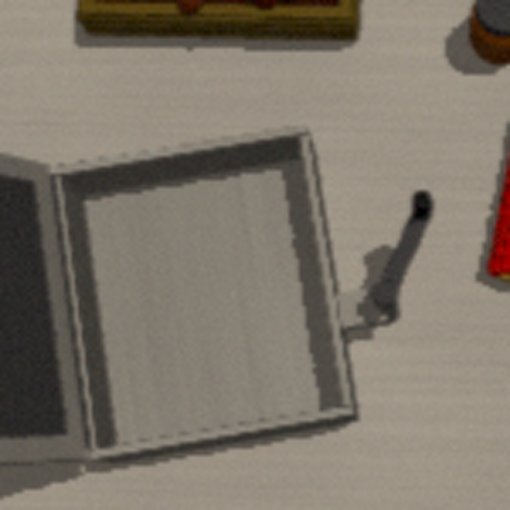

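View pics/crop_scene.png

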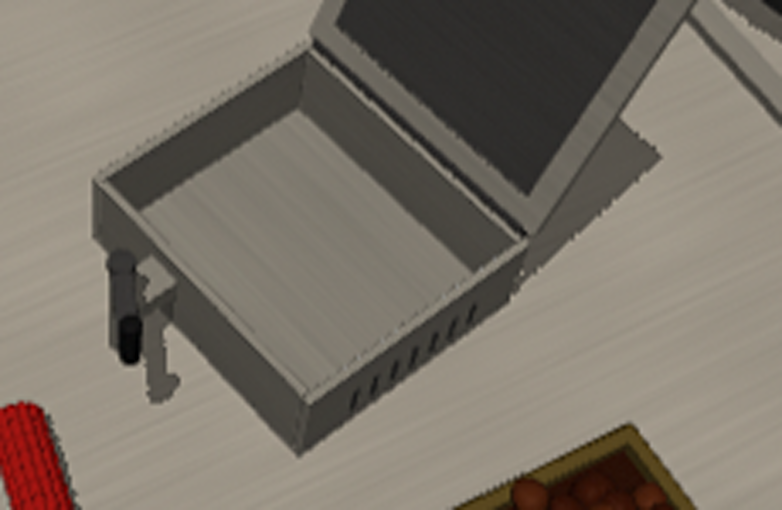

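View pics/crop_cobs.png

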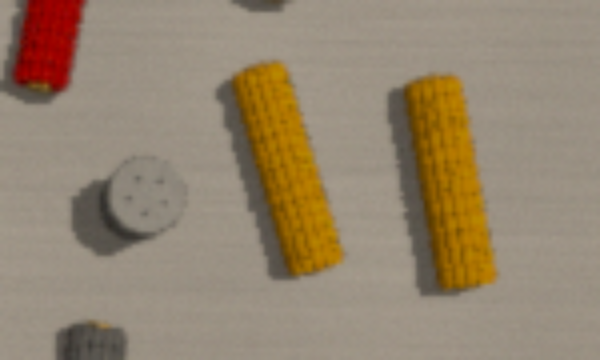

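The crop confirms two yellow cobs, lying at about 16.5° and 8.7° to world x, with the tin about 70 mm to the left of the first. Next I fit the warmer pose from its rim corners (top view, read off the crop).

```bash
python3 - <<'E'
from h import *
from scipy.optimize import least_squares
np.set_printoptions(precision=4,suppress=True)
S={n:manip.snapshot(n) for n in('top','scene')}
# corners (local x,y) : +x,-y ; -x,-y ; +x,+y; -x,+y
L=[(.125,-.11),(-.125,-.11),(.125,.11),(-.125,.11)]
px={'top':[(280.6,148.2),(294.4,232.4),(205.3,159.4),(216.5,245.9)],'scene':[(379.7,236.2),(317.9,172.9),(444.4,190.6),(381.8,133.2)]}
for n in px: print(n,np.array([atz(S[n],p,.085) for p in px[n]]))
def P(v,l,z): c,s=np.cos(v[2]),np.sin(v[2]); return [v[0]+c*l[0]-s*l[1],v[1]+s*l[0]+c*l[1],z]
def f(v,ns=('top','scene')): return np.concatenate([proj(S[n],P(v,l,.085))-p for n in ns for l,p in zip(L,px[n])])
for ns in(('top',),('scene',),('top','scene')):
    r=least_squares(f,[.545,.12,.15],args=(ns,),loss='soft_l1');print(ns,r.x,np.degrees(r.x[2]),f(r.x,ns).reshape(-1,2).tolist())
v=r.x
print('pivot',P(v,(-.035,-.152),.136))
from math import *
for n in S:
    im=S[n]['img'].copy()
    for l,z in [((a*.125,b*.11),.085) for a in(1,-1) for b in(1,-1)]+[((a*.117,b*.102),.008) for a in(1,-1) for b in(1,-1)]+[((-.035,-.152),.118)]+[((0,0),.008)]:
        u=proj(S[n],P(v,l,z)); cv2.circle(im,tuple(int(round(t)) for t in u),1,(255,0,0),-1)
    e=(0.,.112+.235*cos(2.0)*-1,.091+.235*sin(2)); u=proj(S[n],P(v,e[:2],e[2])); cv2.circle(im,tuple(int(round(t)) for t in u),2,(0,255,0),-1)
    sl=im[110:260,130:340] if n=='top' else im[50:270,290:510]
    cv2.imwrite(f'pics/fit_{n}.png',cv2.cvtColor(cv2.resize(sl,None,fx=2.6,fy=2.6,interpolation=cv2.INTER_CUBIC),cv2.COLOR_RGB2BGR))
    print(n,'pivot px',proj(S[n],P(v,(-.035,-.152),.136)))
E
cd pics; python3 -c "
import cv2,numpy as np
a=cv2.imread('fit_top.png');b=cv2.imread('fit_scene.png')
b=cv2.resize(b,(390,390));a=cv2.resize(a,(546,390))
cv2.imwrite('fit.png',cv2.resize(np.hstack([a[:,136:],b]),None,fx=1,fy=1))"
```

```text
top [[ 0.6833  0.0301  0.085 ]
 [ 0.4419 -0.0173  0.085 ]
 [ 0.6455  0.2454  0.085 ]
 [ 0.3995  0.198   0.085 ]]
scene [[ 0.6827  0.0337  0.085 ]
 [ 0.4502 -0.0148  0.085 ]
 [ 0.6436  0.2455  0.085 ]
 [ 0.4106  0.2     0.085 ]]
('top',) [0.5428 0.1141 0.1895] 10.858809529631076 [[0.2312259438438673, -0.9892549269029871], [0.07796468635501697, 0.4128796991751358], [-0.0963052321328064, 0.2170850298175253], [-0.20717503001657178, 0.06718910170246772]]
('scene',) [0.5445 0.1175 0.182 ] 10.430353555132 [[0.35592567282049004, 1.8067285160327629], [-1.0220855903633037, -2.6702910335414174], [1.7993572003946952, 0.7064481670069824], [-0.7170188308682555, -2.659731184400414]]
('top', 'scene') [0.5436 0.115  0.1903] 10.900902474188651 [[-0.10976168837584055, -1.2915538642170077], [-0.21150747696589178, 0.07802962398406521], [-0.4219799728421094, -0.033933067174274356], [-0.47978457341190506, -0.21294819686457345], [-0.1674363401510277, 1.988154500396604], [-2.1444849644257715, -2.1241153463574847], [0.8058366126859369, 0.3944977732428754], [-2.1769054464498936, -2.5711625761765333]]
pivot [np.float64(0.5379893451750073), np.float64(-0.04090076177955418), 0.136]
top pivot px [303.1627 195.645 ]
scene pivot px [324.4854 191.1392]
```

View pics/fit.png

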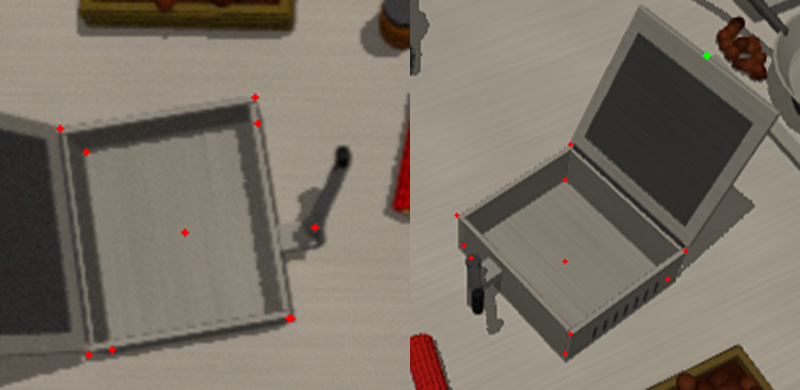

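```bash
cat > plan.py <<'E'
import sys,json
from h import *
from scipy.spatial.transform import Rotation as R
# usage: plan.py stepmm "x,y,z,h;..." ; h = heading (deg) of tool y, tool pointing down
mx=float(sys.argv[1]); st=manip.sense()
M=R.from_quat(st['tool_rot']).as_matrix(); h=np.degrees(np.arctan2(M[1,1],M[0,1])); p=np.array(st['tcp_pos'])
print('now',st['t'],p.round(4),'h',h.round(2),'tilt',np.degrees(M[:2,2]).round(2),'gap',round(st['finger_gap'],3),'F',np.round(st['force'],1),'q6',st['q'][5].round(2))
rows=[]
# first row levels the tilt
fix=True
for w in sys.argv[2].split(';'):
    w=np.array([float(a) for a in w.split(',')]); d=w[:3]-p; dh=w[3]-h
    n=max(1,int(np.ceil(np.linalg.norm(d)*1000/mx)),int(np.ceil(abs(dh)/10)))
    p0,h0=p,h
    for i in range(n):
        t=p0+d*(i+1)/n; th=h0+dh*(i+1)/n; e=t-p; a=np.radians(h)
        Y=np.array([np.cos(a),np.sin(a)]); X=np.array([-np.sin(a),np.cos(a)]) # z down: x = y x z
        X=np.array([Y[1]*-1,Y[0]*1])
        # y cross z with z=(0,0,-1): (-Yy, Yx)
        r=[round(float(v),3) for v in (e[:2]@X,e[:2]@Y,-e[2])]; rz=round(float(-(th-h)),1)
        p=p+np.r_[r[0]*X+r[1]*Y,-r[2]]; h=h-rz
        rows.append(r+[0,0,rz])
for i in range(0,len(rows),10): print(json.dumps([rows[i:i+10]]).replace('-0.0,','0,'))
E
python3 - <<'E'
from h import *
print(manip.tips_ahead)
E
python3 plan.py 48 ".20,.57,.40,76;.46,.30,.40,30;.52,.02,.40,-20;.514,-.25,.30,-60;.514,-.328,.14,-73.5"
```

```text
0.025
now 1.1 [0.1472 0.6074 0.2563] h 76.37 tilt [-0. -0.] gap 1.0 F [-0.3  1.1  0.6] q6 -0.18
[[[-0.015, -0.006, -0.036, 0, 0, 0.1], [-0.015, -0.006, -0.036, 0, 0, 0.1], [-0.015, -0.006, -0.036, 0, 0, 0.1], [-0.015, -0.006, -0.036, 0, 0, 0.1], [-0.04, -0.025, 0.0, 0, 0, 5.7], [-0.042, -0.021, 0.0, 0, 0, 5.8], [-0.044, -0.016, 0.0, 0, 0, 5.7], [-0.045, -0.012, 0.0, 0, 0, 5.8], [-0.046, -0.007, 0.0, 0, 0, 5.7], [-0.047, -0.003, 0.0, 0, 0, 5.8]]]
[[[-0.047, 0.002, 0.0, 0, 0, 5.7], [-0.046, 0.007, 0.0, 0, 0, 5.8], [-0.045, -0.015, 0.0, 0, 0, 8.3], [-0.048, -0.008, 0.0, 0, 0, 8.4], [-0.047, -0.001, 0.0, 0, 0, 8.3], [-0.048, 0.006, 0.0, 0, 0, 8.3], [-0.046, 0.013, 0.0, 0, 0, 8.3], [-0.043, 0.019, 0.0, 0, 0, 8.4], [-0.037, 0.012, 0.014, 0, 0, 5.7], [-0.035, 0.016, 0.015, 0, 0, 5.7]]]
[[[-0.033, 0.02, 0.014, 0, 0, 5.7], [-0.032, 0.022, 0.014, 0, 0, 5.7], [-0.028, 0.026, 0.015, 0, 0, 5.8], [-0.027, 0.028, 0.014, 0, 0, 5.7], [-0.023, 0.031, 0.014, 0, 0, 5.7], [-0.01, 0.017, 0.04, 0, 0, 3.4], [-0.008, 0.017, 0.04, 0, 0, 3.3], [-0.008, 0.018, 0.04, 0, 0, 3.4], [-0.007, 0.019, 0.04, 0, 0, 3.4]]]
```

play_rows(steps=[[[-0.015,-0.006,-0.036,0,0,0],[-0.015,-0.006,-0.036,0,0,0],[-0.015,-0.006,-0.036,0,0,0],[-0.015,-0.006,-0.036,0,0,0],[-0.04,-0.025,0,0,0,5.8],[-0.042,-0.021,0,0,0,5.8],[-0.044,-0.016,0,0,0,5.8],[-0.045,-0.012,0,0,0,5.8],[-0.046,-0.007,0,0,0,5.8],[-0.047,-0.003,0,0,0,5.8]]], fingers=1, squeeze=50)

```text
t: 2.35
tcp_pos: [0.3969, 0.3674, 0.4004]
tool_rot: [0.412, 0.911, 0.0, 0.0]
force: [0.3, -0.0, -0.3]
finger_gap: 1.002
```

play_rows(steps=[[[-0.047,0.002,0,0,0,5.8],[-0.046,0.007,0,0,0,5.8],[-0.045,-0.015,0,0,0,8.3],[-0.048,-0.008,0,0,0,8.3],[-0.047,-0.001,0,0,0,8.3],[-0.048,0.006,0,0,0,8.3],[-0.046,0.013,0,0,0,8.3],[-0.043,0.019,0,0,0,8.3],[-0.037,0.012,0.014,0,0,5.7],[-0.035,0.016,0.015,0,0,5.7]]])

```text
t: 3.6
tcp_pos: [0.5197, -0.0572, 0.3713]
tool_rot: [0.872, 0.489, 0.0, 0.0]
force: [0.6, -0.2, -0.5]
finger_gap: 0.999
```

```bash
python3 plan.py 45 ".514,-.25,.25,-60;.514,-.328,.12,-73.5"
```

```text
now 3.6 [ 0.5197 -0.0572  0.3713] h -31.43 tilt [ 0.06 -0.02] gap 0.999 F [ 0.6 -0.2 -0.5] q6 0.22
[[[-0.028, 0.016, 0.02, 0, 0, 4.8], [-0.026, 0.018, 0.02, 0, 0, 4.7], [-0.025, 0.021, 0.021, 0, 0, 4.8], [-0.023, 0.022, 0.02, 0, 0, 4.7], [-0.022, 0.024, 0.02, 0, 0, 4.8], [-0.019, 0.026, 0.02, 0, 0, 4.8], [-0.01, 0.017, 0.033, 0, 0, 3.4], [-0.008, 0.017, 0.032, 0, 0, 3.3], [-0.008, 0.018, 0.033, 0, 0, 3.4], [-0.007, 0.018, 0.032, 0, 0, 3.4]]]
```

play_rows(steps=[[[-0.028,0.016,0.02,0,0,4.8],[-0.026,0.018,0.02,0,0,4.7],[-0.025,0.021,0.021,0,0,4.8],[-0.023,0.022,0.02,0,0,4.7],[-0.022,0.024,0.02,0,0,4.8],[-0.019,0.026,0.02,0,0,4.8],[-0.01,0.017,0.033,0,0,3.4],[-0.008,0.017,0.032,0,0,3.3],[-0.008,0.018,0.033,0,0,3.4],[-0.007,0.018,0.032,0,0,3.4]]])

```text
t: 4.85
tcp_pos: [0.5145, -0.3271, 0.1193]
tool_rot: [0.99, 0.144, 0.0, 0.0]
force: [0.1, 0.7, 0.1]
finger_gap: 1.004
```

```bash
python3 plan.py 20 ".514,-.328,.034,-73.5"; python3 -c "
from h import *
snap('top','t2');s=snap('scene','s2')"
```

```text
now 4.85 [ 0.5145 -0.3271  0.1193] h -73.44 tilt [ 0.02 -0.02] gap 1.004 F [0.1 0.7 0.1] q6 0.53
[[[0, 0.0, 0.017, 0, 0, 0.0], [0, 0.0, 0.017, 0, 0, 0.0], [0, 0.0, 0.017, 0, 0, 0.0], [-0.001, 0.001, 0.017, 0, 0, 0.0], [0.0, 0, 0.017, 0, 0, 0.1]]]
```

View pics/s2.png

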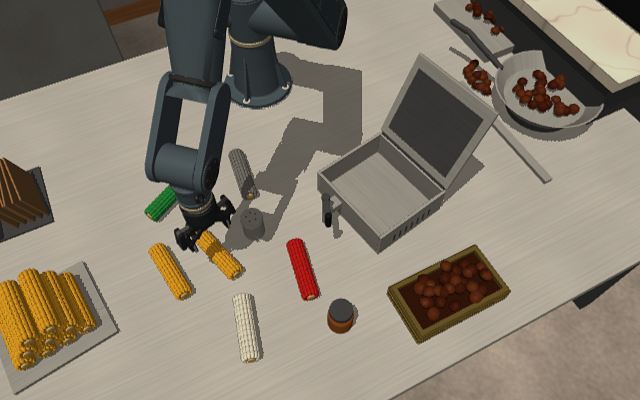

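The gripper straddles the first cob at about (217,250), with the fingers on either side and the tin at (252,222) clear of them. I'll go down to the cob, close and lift.

play_rows(steps=[[[0,0,0.017,0,0,0],[0,0,0.017,0,0,0],[0,0,0.017,0,0,0],[0,0,0.017,0,0,0],[0,0,0.016,0,0,0],[0,0,0,0,0,0]]])

```text
t: 5.7
tcp_pos: [0.5135, -0.3255, 0.0346]
tool_rot: [0.989, 0.145, -0.001, -0.001]
force: [-0.6, -0.2, 1.0]
finger_gap: 1.0
```

play_rows(steps=[[[0,0,0,0,0,0],[0,0,0,0,0,0],[0,0,0,0,0,0],[0,0,0,0,0,0],[0,0,0,0,0,0],[0,0,0,0,0,0]]], fingers=0, squeeze=50)

```text
t: 6.45
tcp_pos: [0.515, -0.327, 0.0373]
tool_rot: [0.989, 0.145, 0.001, 0.001]
force: [-1.0, 0.0, 5.2]
finger_gap: 0.502
```

play_rows(steps=[[[0,0,-0.01,0,0,0],[0,0,-0.03,0,0,0],[0,0,-0.04,0,0,0],[0,0,-0.04,0,0,0],[0,0,-0.03,0,0,0]]])

```text
t: 7.08
tcp_pos: [0.5141, -0.3259, 0.1879]
tool_rot: [0.989, 0.145, 0.0, -0.0]
force: [0.7, -0.6, -1.8]
finger_gap: 0.502
```

```bash
python3 -c "
from h import *
y=np.radians(10.8)
for x in(-.055,.055): print(x,.5435+np.cos(y)*x,.1155+np.sin(y)*x)
snap('top','t3')"; python3 plan.py 40 ".5,-.2,.26,-40;.4895,.105,.26,10.8;.4895,.105,.11,10.8"
```

```text
-0.055 0.48947420120992213 0.10519402769778516
0.055 0.5975257987900778 0.12580597230221485
now 7.125 [ 0.5158 -0.3273  0.1918] h -73.31 tilt [ 0.3  -0.27] gap 0.505 F [-0.1 -0.3  0.5] q6 0.53
[[[0.005, -0.032, -0.017, 0, 0, -8.3], [0.01, -0.03, -0.017, 0, 0, -8.4], [0.014, -0.029, -0.017, 0, 0, -8.3], [0.019, -0.026, -0.017, 0, 0, -8.3], [0.028, -0.026, 0, 0, 0, -6.4], [0.031, -0.022, 0, 0, 0, -6.3], [0.033, -0.018, 0, 0, 0, -6.4], [0.036, -0.015, 0, 0, 0, -6.3], [0.036, -0.011, 0, 0, 0, -6.4], [0.038, -0.007, 0, 0, 0, -6.3]]]
[[[0.038, -0.003, 0, 0, 0, -6.4], [0.038, 0.002, 0, 0, 0, -6.3], [0, 0, 0.037, 0, 0, -0.0], [0, 0, 0.038, 0, 0, -0.0], [0, 0, 0.037, 0, 0, -0.0], [0, 0, 0.038, 0, 0, -0.0]]]
```

View pics/t3.png

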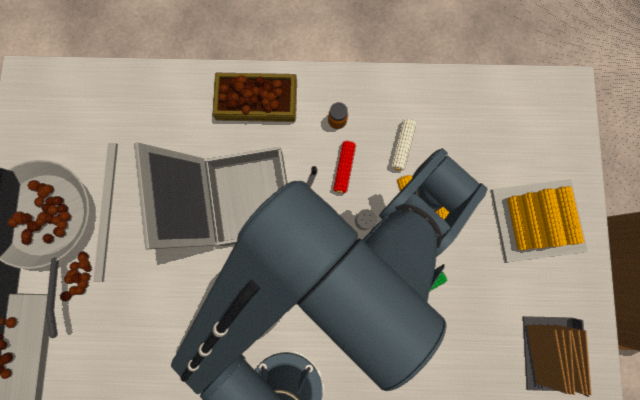

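play_rows(steps=[[[0.005,-0.032,-0.017,0,0,-8.3],[0.01,-0.03,-0.017,0,0,-8.4],[0.014,-0.029,-0.017,0,0,-8.3],[0.019,-0.026,-0.017,0,0,-8.3],[0.028,-0.026,0,0,0,-6.4],[0.031,-0.022,0,0,0,-6.3],[0.033,-0.018,0,0,0,-6.4],[0.036,-0.015,0,0,0,-6.3],[0.036,-0.011,0,0,0,-6.4],[0.038,-0.007,0,0,0,-6.3]]])

```text
t: 8.38
tcp_pos: [0.4898, 0.0315, 0.2534]
tool_rot: [0.718, 0.696, -0.001, -0.001]
force: [1.0, -0.4, -1.8]
finger_gap: 0.5
```

play_rows(steps=[[[0.038,-0.003,0,0,0,-6.4],[0.038,0.002,0,0,0,-6.3],[0,0,0.03,0,0,0],[0,0,0.03,0,0,0]]])

```text
t: 8.88
tcp_pos: [0.4874, 0.1071, 0.1932]
tool_rot: [0.637, 0.771, -0.0, -0.0]
force: [0.2, 0.2, -1.3]
finger_gap: 0.503
```

```bash
python3 plan.py 30 ".4895,.105,.13,10.8;.4895,.105,.047,10.8"; python3 -c "
from h import *
a=snap('top','t4')['img'][90:270,130:370];b=snap('scene','s4')['img'][90:270,270:510]
cv2.imwrite('pics/c4.png',cv2.resize(np.hstack([a,b])[:,:,::-1],(800,300)))"
```

```text
now 8.875 [0.4874 0.1071 0.1932] h 10.87 tilt [-0.03  0.  ] gap 0.503 F [ 0.2  0.2 -1.3] q6 -0.2
[[[-0.001, 0.001, 0.021, 0, 0, 0.0], [-0.001, 0.0, 0.021, 0, 0, 0.0], [0, 0.001, 0.021, 0, 0, 0.1], [0, 0, 0.028, 0, 0, -0.0], [0, 0, 0.027, 0, 0, -0.0], [0, 0, 0.028, 0, 0, -0.0]]]
```

View pics/c4.png

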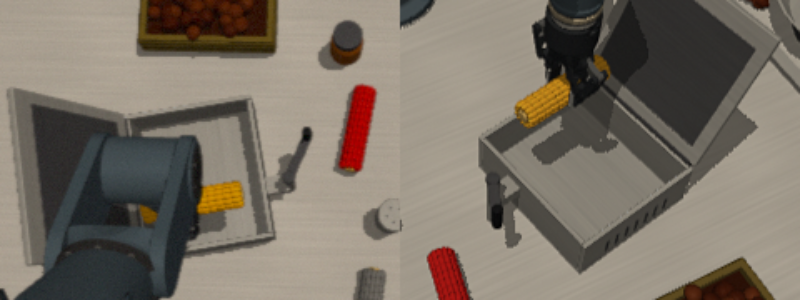

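```bash
python3 -c "
from h import *
s=manip.snapshot('top')
im=s['img'];hsv=cv2.cvtColor(im,cv2.COLOR_RGB2HSV);m=cv2.inRange(hsv,(15,140,90),(32,255,255))
m[:, :200]=0;m[:,300:]=0;m[:150]=0
p=np.argwhere(m>0)[:,::-1];y=np.radians(10.8)
W=np.array([atz(s,q,.185)[:2] for q in p])-[.5435,.1155]
X=W@[np.cos(y),np.sin(y)];Y=W@[-np.sin(y),np.cos(y)]
print(len(p),np.percentile(X,[1,99]),np.percentile(Y,[0,1,50,100]), X[Y<-.05].mean())
st=manip.sense();d=st['tcp_pos'][:2]-[.5435,.1155];print(d@[np.cos(y),np.sin(y)],d@[-np.sin(y),np.cos(y)])
"
```

```text
497 [-0.08088672 -0.03953961] [-0.07816745 -0.07718932 -0.0384806   0.08055219] -0.05993503956050347
-0.05789261771259723 0.0017806253868005283
```

play_rows(steps=[[[0,0.001,0.03,0,0,0],[0,0.001,0.03,0,0,0],[0,0,0.03,0,0,0],[0,0,0.03,0,0,0],[0,0,0.014,0,0,0],[0,0,0.009,0,0,0],[0,0,0,0,0,0]]])

```text
t: 9.9
tcp_pos: [0.4905, 0.1066, 0.0516]
tool_rot: [0.638, 0.77, 0.0, 0.0]
force: [0.0, -0.4, -1.4]
finger_gap: 0.502
```

```bash
python3 plan.py 30 ".4895,.105,.047,10.8"; python3 -c "
from h import *
b=snap('scene','s5')['img'][90:270,270:510]
cv2.imwrite('pics/c5.png',cv2.resize(b[:,:,::-1],(720,540),interpolation=cv2.INTER_CUBIC))"
```

```text
now 9.9 [0.4905 0.1066 0.0516] h 10.77 tilt [ 0.02 -0.  ] gap 0.502 F [ 0.  -0.4 -1.4] q6 -0.2
[[[-0.001, -0.001, 0.005, 0, 0, -0.0]]]
```

View pics/c5.png

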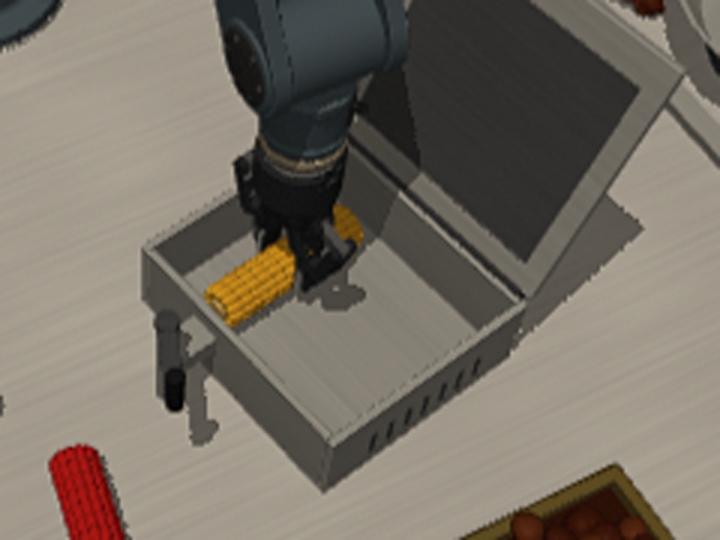

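The cob hangs level inside the well, close above the floor. I'll lower it the last few mm and release.

play_rows(steps=[[[0,0,0.002,0,0,0],[0,0,0.002,0,0,0],[0,0,0.002,0,0,0],[0,0,0,0,0,0],[0,0,0,0,0,0]]])

```text
t: 10.58
tcp_pos: [0.4903, 0.1066, 0.0453]
tool_rot: [0.638, 0.77, 0.0, 0.0]
force: [0.4, 0.5, -1.8]
finger_gap: 0.504
```

play_rows(steps=[[[0,0,0.001,0,0,0],[0,0,0.001,0,0,0],[0,0,0,0,0,0]]])

```text
t: 10.95
tcp_pos: [0.4903, 0.1066, 0.0452]
tool_rot: [0.638, 0.77, 0.0, 0.0]
force: [-2.6, -0.1, 16.1]
finger_gap: 0.503
```

Contact: 16 N upward. Now I open the jaws part-way and lift.

play_rows(steps=[[[0,0,-0.001,0,0,0],[0,0,0,0,0,0],[0,0,0,0,0,0],[0,0,0,0,0,0]]], fingers=0.75)

```text
t: 11.45
tcp_pos: [0.4944, 0.1066, 0.0452]
tool_rot: [0.638, 0.77, 0.003, 0.003]
force: [4.8, 1.9, 3.5]
finger_gap: 0.749
```

play_rows(steps=[[[0,0,-0.02,0,0,0],[0,0,-0.04,0,0,0],[0,0,-0.05,0,0,0],[0,0,-0.05,0,0,0],[0,0,-0.05,0,0,0]]])

```text
t: 12.08
tcp_pos: [0.4897, 0.1066, 0.2558]
tool_rot: [0.638, 0.77, -0.0, -0.0]
force: [0.7, -0.1, -0.3]
finger_gap: 0.748
```

```bash
python3 -c "
from h import *
b=snap('scene','s6')['img'][90:300,130:510]
cv2.imwrite('pics/c6.png',cv2.resize(b[:,:,::-1],None,fx=2,fy=2,interpolation=cv2.INTER_CUBIC))"
python3 plan.py 46 ".5,-.1,.28,-30;.507,-.44,.20,-81.3;.507,-.447,.12,-81.3"
```

```text
now 12.125 [0.4934 0.1068 0.2621] h 10.81 tilt [ 0.71 -0.01] gap 0.75 F [ 1.9 -0.6  2.4] q6 -0.2
[[[-0.041, -0.006, -0.004, 0, 0, 8.2], [-0.041, -0.001, -0.003, 0, 0, 8.1], [-0.041, 0.005, -0.004, 0, 0, 8.2], [-0.04, 0.011, -0.003, 0, 0, 8.1], [-0.038, 0.017, -0.004, 0, 0, 8.2], [-0.036, 0.022, 0.01, 0, 0, 6.4], [-0.034, 0.026, 0.01, 0, 0, 6.4], [-0.031, 0.03, 0.01, 0, 0, 6.4], [-0.027, 0.032, 0.01, 0, 0, 6.5], [-0.023, 0.036, 0.01, 0, 0, 6.4]]]
[[[-0.019, 0.038, 0.01, 0, 0, 6.4], [-0.015, 0.04, 0.01, 0, 0, 6.4], [-0.01, 0.041, 0.01, 0, 0, 6.4], [-0.001, 0.003, 0.04, 0, 0, 0.0], [0, 0.004, 0.04, 0, 0, 0.0]]]
```

View pics/c6.png

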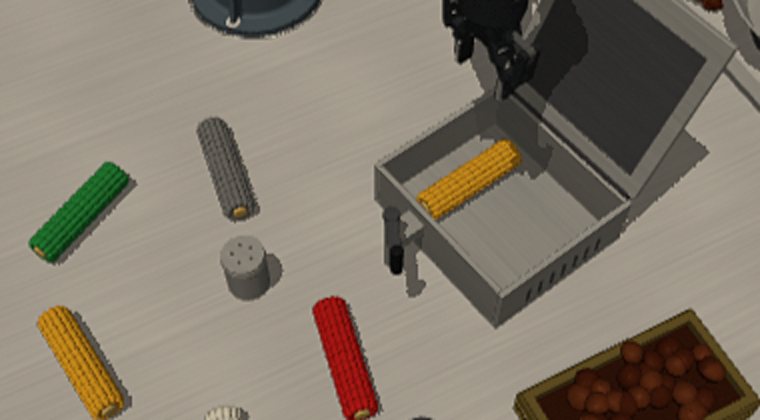

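Cob A lies flat in the well near its -x wall, at crop (470,180), and the tin has not moved. Now the second cob.

play_rows(steps=[[[-0.041,-0.006,-0.004,0,0,8.2],[-0.041,-0.001,-0.003,0,0,8.1],[-0.041,0.005,-0.004,0,0,8.2],[-0.04,0.011,-0.003,0,0,8.1],[-0.038,0.017,-0.004,0,0,8.2],[-0.036,0.022,0.01,0,0,6.4],[-0.034,0.026,0.01,0,0,6.4],[-0.031,0.03,0.01,0,0,6.4],[-0.027,0.032,0.01,0,0,6.5],[-0.023,0.036,0.01,0,0,6.4]]], fingers=1)

```text
t: 13.38
tcp_pos: [0.5007, -0.314, 0.2214]
tool_rot: [0.971, 0.239, -0.0, -0.0]
force: [-0.3, 0.6, 0.5]
finger_gap: 1.003
```

play_rows(steps=[[[-0.019,0.038,0.01,0,0,6.4],[-0.015,0.04,0.01,0,0,6.4],[-0.01,0.041,0.01,0,0,6.4],[-0.001,0.003,0.04,0,0,0],[0,0.004,0.04,0,0,0],[0,0,0,0,0,0]]])

```text
t: 14.12
tcp_pos: [0.5016, -0.4452, 0.1081]
tool_rot: [0.997, 0.075, -0.003, -0.004]
force: [0.1, -0.3, 0.3]
finger_gap: 1.001
```

```bash
python3 plan.py 20 ".507,-.447,.038,-81.3"; python3 -c "
from h import *
b=snap('scene','s7')['img'][150:330,100:340]
cv2.imwrite('pics/c7.png',cv2.resize(b[:,:,::-1],(720,540),interpolation=cv2.INTER_CUBIC))"
```

```text
now 14.125 [ 0.5016 -0.4452  0.1081] h -81.36 tilt [-0.34  0.41] gap 1.001 F [ 0.1 -0.3  0.3] q6 0.53
[[[0.001, 0.001, 0.018, 0, 0, -0.0], [0.002, 0.0, 0.017, 0, 0, -0.0], [0.001, 0.001, 0.018, 0, 0, -0.0], [0.001, 0.001, 0.017, 0, 0, -0.1]]]
```

View pics/c7.png

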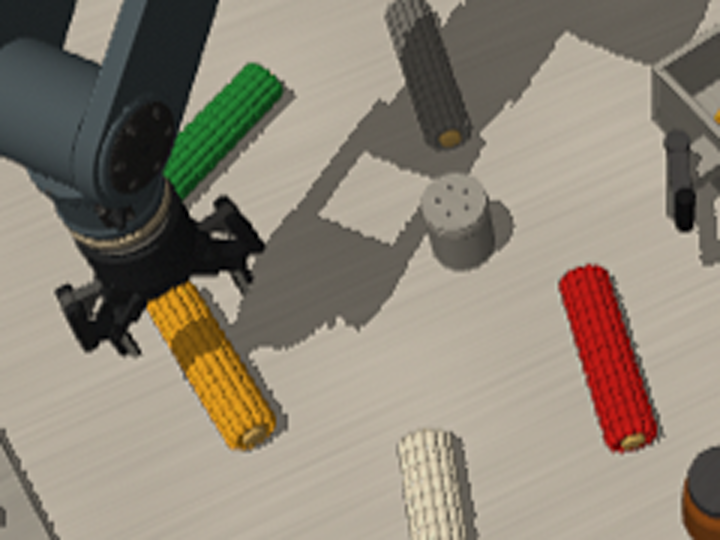

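The jaws straddle the second yellow cob (crop (210,370)) and nothing else is between the fingers.

play_rows(steps=[[[0.001,0.001,0.018,0,0,0],[0.001,0,0.017,0,0,0],[0.001,0,0.018,0,0,0],[0,0,0.014,0,0,0],[0,0,0,0,0,0],[0,0,0,0,0,0]]])

```text
t: 14.92
tcp_pos: [0.5071, -0.448, 0.0455]
tool_rot: [0.997, 0.076, 0.0, 0.0]
force: [0.1, 0.2, -0.6]
finger_gap: 1.0
```

play_rows(steps=[[[0,0,0.006,0,0,0],[0,0,0,0,0,0]]])

```text
t: 15.18
tcp_pos: [0.5068, -0.4477, 0.0392]
tool_rot: [0.997, 0.076, -0.0, -0.0]
force: [0.4, 0.2, 0.2]
finger_gap: 0.999
```

play_rows(steps=[[[0,0,0,0,0,0],[0,0,0,0,0,0],[0,0,0,0,0,0],[0,0,0,0,0,0],[0,0,0,0,0,0],[0,0,0,0,0,0]]], fingers=0, squeeze=50)

```text
t: 15.92
tcp_pos: [0.5072, -0.4482, 0.0398]
tool_rot: [0.997, 0.076, 0.0, 0.001]
force: [-0.1, -0.7, 3.7]
finger_gap: 0.503
```

play_rows(steps=[[[0,0,-0.01,0,0,0],[0,0,-0.03,0,0,0],[0,0,-0.04,0,0,0],[0,0,-0.04,0,0,0],[0,0,-0.04,0,0,0],[0,0,0,0,0,0]]])

```text
t: 16.68
tcp_pos: [0.5082, -0.4491, 0.203]
tool_rot: [0.997, 0.076, 0.002, 0.003]
force: [-0.6, 0.5, -2.3]
finger_gap: 0.501
```

```bash
python3 plan.py 42 ".52,-.25,.26,-40;.5975,.126,.26,10.8;.5975,.126,.18,10.8"
```

```text
now 16.675 [ 0.5082 -0.4491  0.203 ] h -81.32 tilt [ 0.26 -0.31] gap 0.501 F [-0.6  0.5 -2.3] q6 0.53
[[[0.008, -0.039, -0.011, 0, 0, -8.3], [0.014, -0.037, -0.012, 0, 0, -8.2], [0.019, -0.035, -0.011, 0, 0, -8.3], [0.024, -0.032, -0.012, 0, 0, -8.3], [0.029, -0.028, -0.011, 0, 0, -8.2], [0.034, -0.018, 0.0, 0, 0, -5.1], [0.035, -0.015, 0.0, 0, 0, -5.1], [0.037, -0.012, 0.0, 0, 0, -5.0], [0.037, -0.009, 0.0, 0, 0, -5.1], [0.038, -0.006, 0.0, 0, 0, -5.1]]]
[[[0.038, -0.002, 0.0, 0, 0, -5.1], [0.039, 0.002, 0.0, 0, 0, -5.1], [0.038, 0.004, 0.0, 0, 0, -5.1], [0.037, 0.008, 0.0, 0, 0, -5.0], [0.037, 0.012, 0.0, 0, 0, -5.1], [0, 0, 0.04, 0, 0, -0.0], [0, 0, 0.04, 0, 0, -0.0]]]
```

play_rows(steps=[[[0.008,-0.039,-0.011,0,0,-8.3],[0.014,-0.037,-0.012,0,0,-8.2],[0.019,-0.035,-0.011,0,0,-8.3],[0.024,-0.032,-0.012,0,0,-8.3],[0.029,-0.028,-0.011,0,0,-8.2],[0.034,-0.018,0,0,0,-5.1],[0.035,-0.015,0,0,0,-5.1],[0.037,-0.012,0,0,0,-5.0],[0.037,-0.009,0,0,0,-5.1],[0.038,-0.006,0,0,0,-5.1]]])

```text
t: 17.92
tcp_pos: [0.5562, -0.0588, 0.2541]
tool_rot: [0.791, 0.612, -0.001, -0.002]
force: [-0.7, -0.1, -2.9]
finger_gap: 0.502
```

play_rows(steps=[[[0.038,-0.002,0,0,0,-5.1],[0.039,0.002,0,0,0,-5.1],[0.038,0.004,0,0,0,-5.1],[0.037,0.008,0,0,0,-5.0],[0.037,0.012,0,0,0,-5.1],[0,0,0.04,0,0,0],[0,0,0.03,0,0,0],[0,0,0,0,0,0],[0,0,0,0,0,0]]])

```text
t: 19.05
tcp_pos: [0.5964, 0.1275, 0.1862]
tool_rot: [0.638, 0.77, -0.0, -0.0]
force: [0.5, 0.1, -1.3]
finger_gap: 0.501
```

```bash
python3 plan.py 30 ".5975,.126,.052,10.8"; python3 -c "
from h import *
s=snap('top','t8');a=s['img'][90:270,130:370];b=snap('scene','s8')['img'][90:270,270:510]
cv2.imwrite('pics/c8.png',cv2.resize(np.hstack([a,b])[:,:,::-1],(800,300)))
im=s['img'];hsv=cv2.cvtColor(im,cv2.COLOR_RGB2HSV);m=cv2.inRange(hsv,(15,140,90),(32,255,255))
m[:, :200]=0;m[:,300:]=0;m[:140]=0
k,lab,stt,c=cv2.connectedComponentsWithStats(m);y=np.radians(10.8)
for i in range(1,k):
  if stt[i,4]<30: continue
  for z in(.185,.03):
    W=np.array([atz(s,q[::-1],z)[:2] for q in np.argwhere(lab==i)])-[.5435,.1155]
    X=W@[np.cos(y),np.sin(y)];Y=W@[-np.sin(y),np.cos(y)]
    print(i,c[i],z,stt[i,4],np.percentile(X,[1,99]),np.percentile(Y,[1,99]))
"
```

```text
now 19.05 [0.5964 0.1275 0.1862] h 10.76 tilt [-0.03  0.  ] gap 0.501 F [ 0.5  0.1 -1.3] q6 -0.16
[[[0, 0.0, 0.027, 0, 0, -0.0], [-0.001, 0.0, 0.027, 0, 0, -0.0], [0.0, 0.0, 0.027, 0, 0, -0.0], [0, 0.001, 0.026, 0, 0, -0.0], [-0.001, 0, 0.027, 0, 0, -0.0]]]
1 [255.83916084 167.29137529] 0.185 429 [0.03057042 0.07282614] [-0.07754418 -0.00799718]
1 [255.83916084 167.29137529] 0.03 429 [0.06770035 0.11643854] [-0.064344    0.01587224]
3 [254.        215.9769821] 0.185 782 [-0.09230559 -0.05579898] [-0.08869592  0.04627657]
3 [254.        215.9769821] 0.03 782 [-0.07402612 -0.03191901] [-0.07720653  0.07847215]
```

View pics/c8.png

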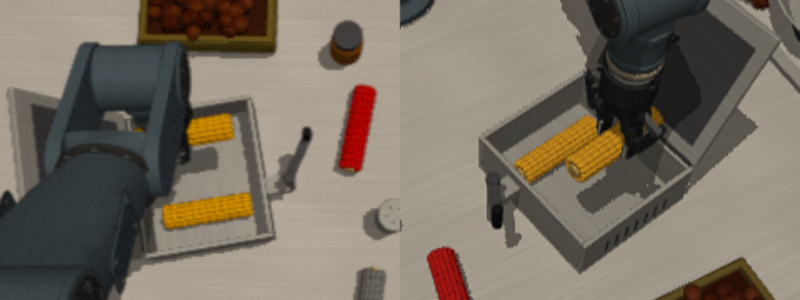

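Cob A lies at local x≈-0.053, y≈0. Cob B is held at x≈+0.053, y from -0.078. Both are clear of the walls, so I lower.

play_rows(steps=[[[0,0,0.03,0,0,0],[0,0.001,0.03,0,0,0],[0,0,0.03,0,0,0],[0,0,0.03,0,0,0],[0,0,0.012,0,0,0],[0,0,0,0,0,0],[0,0,0,0,0,0]]])

```text
t: 20.02
tcp_pos: [0.5986, 0.1278, 0.0558]
tool_rot: [0.638, 0.77, 0.001, 0.001]
force: [0.8, -0.5, -2.6]
finger_gap: 0.499
```

play_rows(steps=[[[0,0,0.002,0,0,0],[0,0,0.002,0,0,0],[0,0,0,0,0,0]]])

```text
t: 20.4
tcp_pos: [0.5973, 0.1277, 0.0504]
tool_rot: [0.638, 0.77, 0.0, 0.0]
force: [-0.3, -0.0, -2.5]
finger_gap: 0.501
```

play_rows(steps=[[[0,0,0.002,0,0,0],[0,0,0.001,0,0,0],[0,0,0,0,0,0]]])

```text
t: 20.78
tcp_pos: [0.5974, 0.1278, 0.0478]
tool_rot: [0.638, 0.77, 0.0, 0.0]
force: [-0.1, 0.3, 2.5]
finger_gap: 0.501
```

Just touching down. I release and lift.

play_rows(steps=[[[0,0,0,0,0,0],[0,0,0,0,0,0],[0,0,0,0,0,0],[0,0,0,0,0,0]]], fingers=0.75)

```text
t: 21.28
tcp_pos: [0.5963, 0.1277, 0.0469]
tool_rot: [0.638, 0.77, -0.001, -0.001]
force: [-3.3, -0.7, 0.5]
finger_gap: 0.753
```

play_rows(steps=[[[0,0,-0.02,0,0,0],[0,0,-0.04,0,0,0],[0,0,-0.05,0,0,0],[0,0,-0.05,0,0,0],[0,0,-0.06,0,0,0],[0,0,-0.06,0,0,0],[0,0,-0.06,0,0,0],[0,0,-0.025,0,0,0]]])

```text
t: 22.28
tcp_pos: [0.5992, 0.128, 0.4198]
tool_rot: [0.637, 0.77, 0.005, 0.005]
force: [0.8, -0.4, -0.4]
finger_gap: 0.749
```

```bash
python3 -c "
from h import *
y=np.radians(10.8);
def P(x,yy): print((x,yy),.5435+np.cos(y)*x-np.sin(y)*yy,.1155+np.sin(y)*x+np.cos(y)*yy)
for q in((0,.21),(0,.112),(0,.29),(0,.27)): P(*q)
s=snap('scene','s9');b=s['img'][50:300,260:560]
cv2.imwrite('pics/c9.png',cv2.resize(b[:,:,::-1],(720,600),interpolation=cv2.INTER_CUBIC))"

```

```text
(0, 0.21) 0.5041499239369978 0.32178032265302464
(0, 0.112) 0.5225132927663988 0.22551617208161315
(0, 0.29) 0.48915941877013985 0.4003633027113197
(0, 0.27) 0.49290704506185434 0.380717557696746
```

View pics/c9.png

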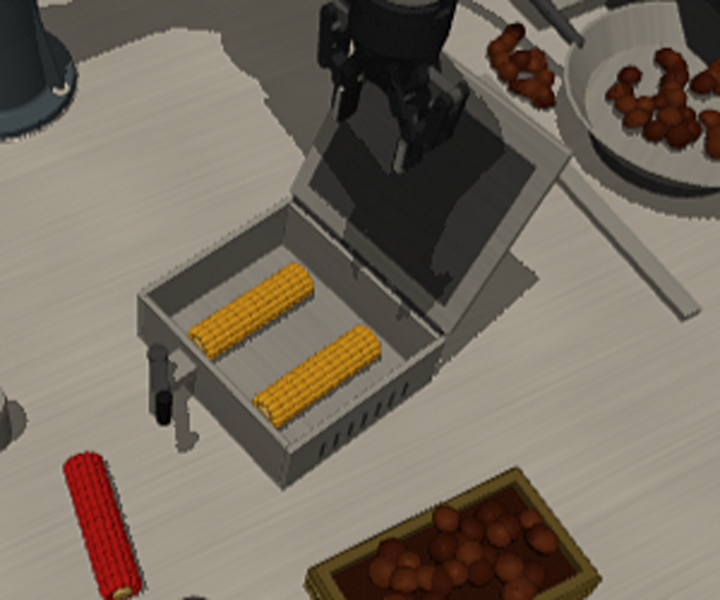

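Both cobs lie flat in the well (crop (250,310) and (315,375)), and the hand is above them. Now I go behind the lid, high over its edge.

```bash
python3 plan.py 40 ".489,.400,.42,10.8;.489,.400,.30,10.8"
```

```text
now 22.325 [0.5999 0.128  0.4219] h 10.8 tilt [0.99 0.04] gap 0.751 F [0.6 0.2 2.1] q6 -0.16
[[[0.036, -0.007, 0.0, 0, 0, -0.0], [0.036, -0.008, 0.0, 0, 0, -0.0], [0.036, -0.007, 0.001, 0, 0, -0.0], [0.036, -0.007, 0, 0, 0, -0.0], [0.036, -0.007, 0.0, 0, 0, -0.0], [0.036, -0.008, 0.0, 0, 0, -0.0], [0.036, -0.007, 0.001, 0, 0, -0.0], [0.036, -0.007, 0, 0, 0, -0.0], [0, 0, 0.04, 0, 0, -0.0], [0, 0, 0.04, 0, 0, -0.0]]]
[[[0, 0, 0.04, 0, 0, -0.0]]]
```

play_rows(steps=[[[0.036,-0.007,0,0,0,0],[0.036,-0.007,0,0,0,0],[0.036,-0.007,0,0,0,0],[0.036,-0.007,0,0,0,0],[0.036,-0.007,0,0,0,0],[0.036,-0.007,0,0,0,0],[0.036,-0.007,0,0,0,0],[0.036,-0.007,0,0,0,0],[0,0,0,0,0,0],[0,0,0,0,0,0]]], fingers=0)

```text
t: 23.58
tcp_pos: [0.4886, 0.3999, 0.4126]
tool_rot: [0.637, 0.77, 0.0, 0.0]
force: [-0.3, 0.2, 0.1]
finger_gap: 0.003
```

play_rows(steps=[[[0,0,0.04,0,0,0],[0,0,0.04,0,0,0],[0,0,0.035,0,0,0],[0,0,0,0,0,0],[0,0,0,0,0,0]]])

```text
t: 24.2
tcp_pos: [0.4899, 0.4, 0.2989]
tool_rot: [0.638, 0.77, 0.001, 0.001]
force: [0.3, -0.4, -0.6]
finger_gap: -0.002
```

```bash
python3 plan.py 20 ".489,.400,.30,10.8"; python3 -c "
from h import *
a=snap('top','t10')['img'];b=snap('scene','s10')['img']
cv2.imwrite('pics/c10.png',cv2.resize(np.hstack([a[60:360,60:360],b[0:300,280:580]])[:,:,::-1],(800,400)))"

```

```text
now 24.2 [0.4899 0.4    0.2989] h 10.71 tilt [0.15 0.07] gap -0.002 F [ 0.3 -0.4 -0.6] q6 0.32
[[[0.0, -0.001, -0.001, 0, 0, -0.1]]]
```

View pics/c10.png

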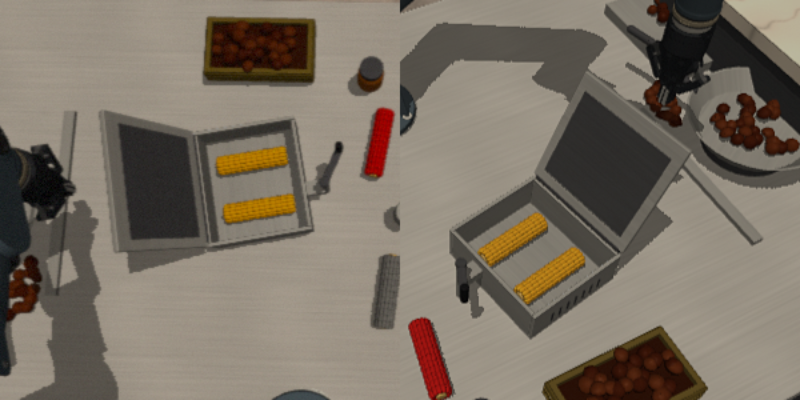

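The closed hand stands behind the leaning lid. Approach it, then push slowly.

play_rows(steps=[[[-0.025,0,0,0,0,0],[-0.025,0,0,0,0,0],[-0.015,0,0,0,0,0],[-0.012,0,0,0,0,0],[-0.012,0,0,0,0,0],[-0.012,0,0,0,0,0],[-0.012,0,0,0,0,0]]])

```text
t: 25.18
tcp_pos: [0.5101, 0.2928, 0.3049]
tool_rot: [0.637, 0.771, 0.006, -0.001]
force: [-13.3, 8.8, 38.9]
finger_gap: 0.002
```

```bash
python3 plan.py 20 ".489,.400,.30,10.8"; python3 -c "
from h import *
a=snap('top','t11')['img'];b=snap('scene','s11')['img']
cv2.imwrite('pics/c11.png',cv2.resize(np.hstack([a[60:360,60:360],b[0:300,280:580]])[:,:,::-1],(800,400)))"

```

```text
now 25.175 [0.5101 0.2928 0.3049] h 10.81 tilt [0.36 0.55] gap 0.002 F [-13.3   8.8  38.9] q6 0.14
[[[0.018, 0, 0.001, 0, 0, 0.0], [0.018, 0, 0.001, 0, 0, 0.0], [0.019, 0, 0.0, 0, 0, 0.0], [0.018, 0, 0.001, 0, 0, 0.0], [0.018, 0, 0.001, 0, 0, 0.0], [0.018, -0.001, 0.001, 0, 0, 0.0]]]
```

View pics/c11.png

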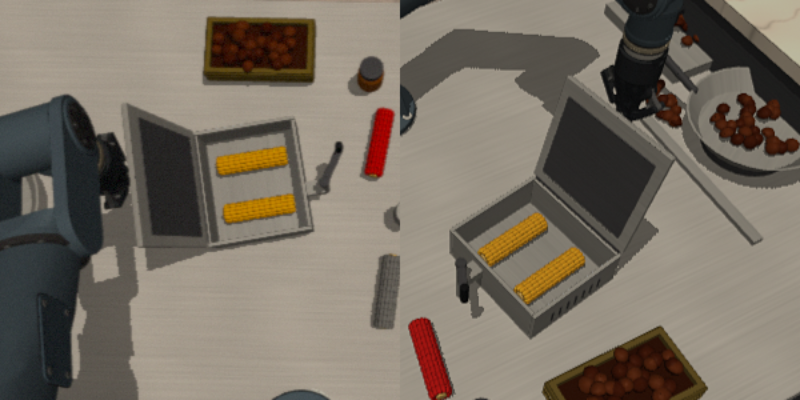

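The lid has moved to about 1.85 rad, but its rising edge is under the gripper's knuckles (39 N upward). Back off at once and retry about 25 mm higher.

play_rows(steps=[[[0.02,0,0,0,0,0],[0.025,0,0,0,0,0],[0.015,0,0,0,0,0],[0,0,-0.02,0,0,0],[0,0,0,0,0,0],[0,0,0,0,0,0]]])

```text
t: 26.02
tcp_pos: [0.4982, 0.3477, 0.3165]
tool_rot: [0.638, 0.77, -0.001, -0.0]
force: [-0.6, 0.9, -0.9]
finger_gap: -0.006
```

```bash
python3 plan.py 20 ".489,.400,.30,10.8"; python3 -c "
from h import *
a=snap('top','t12')['img'];b=snap('scene','s12')['img']
cv2.imwrite('pics/c12.png',cv2.resize(b[0:170,380:580][:,:,::-1],None,fx=3.5,fy=3.5,interpolation=cv2.INTER_CUBIC))
y=np.radians(10.8);p=manip.sense()['tcp_pos'][:2]-[.5435,.1155];print('local y',p@[-np.sin(y),np.cos(y)])"

```

```text
now 26.025 [0.4982 0.3477 0.3165] h 10.76 tilt [-0.07 -0.06] gap -0.006 F [-0.6  0.9 -0.9] q6 0.24
[[[0.018, 0.0, 0.005, 0, 0, -0.0], [0.017, 0.001, 0.006, 0, 0, -0.0], [0.018, 0, 0.005, 0, 0, -0.0]]]
local y 0.23648050321804828
```

View pics/c12.png

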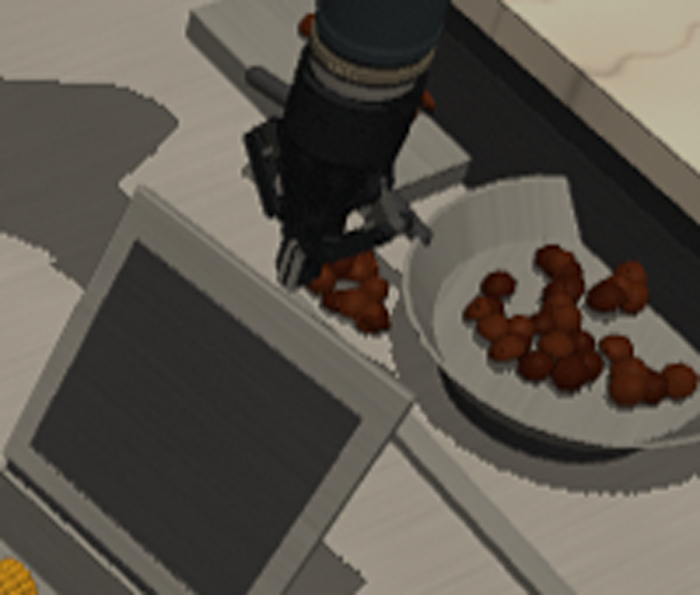

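The lid is back at its stop and the fingertips are just behind its edge. Push again, rising with the edge.

play_rows(steps=[[[0,0,-0.008,0,0,0],[-0.012,0,-0.002,0,0,0],[-0.012,0,-0.004,0,0,0],[-0.012,0,-0.004,0,0,0],[-0.01,0,-0.002,0,0,0]]])

```text
t: 26.75
tcp_pos: [0.5072, 0.3031, 0.3398]
tool_rot: [0.638, 0.77, 0.002, -0.0]
force: [-4.3, 4.5, 12.0]
finger_gap: 0.003
```

```bash
python3 -c "
from h import *
b=snap('scene','s13')['img']
cv2.imwrite('pics/c13.png',cv2.resize(b[0:170,380:580][:,:,::-1],None,fx=3.5,fy=3.5,interpolation=cv2.INTER_CUBIC))
st=manip.sense();print(st['force'])
y=np.radians(10.8);p=st['tcp_pos'][:2]-[.5435,.1155];print('local y',p@[-np.sin(y),np.cos(y)])"

```

```text
[-3.42409589  2.1801931   9.65314347]
local y 0.18990800872635924
```

View pics/c13.png

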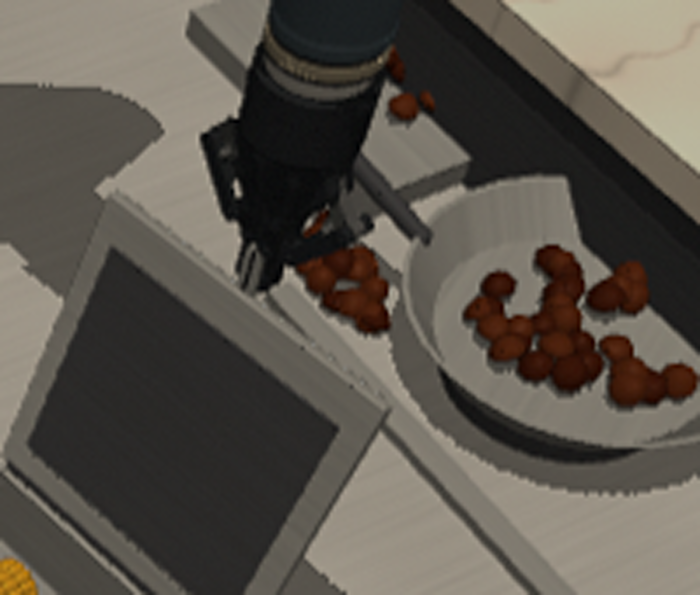

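```bash
python3 -c "
from h import *
s=snap('scene','s14');b=s['img']
cv2.imwrite('pics/c14.png',cv2.resize(b[40:110,420:500][:,:,::-1],None,fx=8,fy=8,interpolation=cv2.INTER_CUBIC))
st=manip.sense();p=st['tcp_pos'];print(p,st['force'],st['ft_torque'])
for d in(0,.025,.04): u=proj(s,p-[0,0,d]);print(d,u,(u-[420,40])*8)
r=manip.pinpoint('lid_edge',s);print(r)
y=np.radians(10.8)
for th in(2,1.9,1.85,1.8,1.75):
  yy=.112-.235*np.cos(th);P=[.5435-np.sin(y)*yy,.1155+np.cos(y)*yy,.091+.235*np.sin(th)];print(th,P,(proj(s,P)-[420,40])*8)
"

```

```text
[0.50741999 0.30238698 0.34010271] [-4.0605118   3.58975683  9.94586123] [ 0.55917189  0.5641064  -0.06072707]
0 [454.65491104  73.54526624] [277.23928832 268.36212992]
0.025 [452.1996907   81.69828054] [257.59752558 333.58624429]
0.04 [450.76924809  86.4483304 ] [246.1539847  371.58664316]
[{'point': [450.3, 85.6], 'score': 0.64}]
2 [np.float64(0.5041884295625687), np.float64(0.32157846909487653), np.float64(0.3046848953040352)] [298.21368125 331.15896176]
1.9 [np.float64(0.5082773631191766), np.float64(0.30014352874016365), np.float64(0.3133805206065424)] [251.4878745  342.47319439]
1.85 [np.float64(0.5103777840232082), np.float64(0.28913273676362267), np.float64(0.3168996726991955)] [226.32053491 350.82396339]
1.8 [np.float64(0.5125085373790469), np.float64(0.277962936506243), np.float64(0.3198541932563759)] [200.0420649 360.9741031]
1.75 [np.float64(0.5146642974129781), np.float64(0.26666204665154863), np.float64(0.32223669751537515)] [172.73085851 372.91537698]
```

View pics/c14.png

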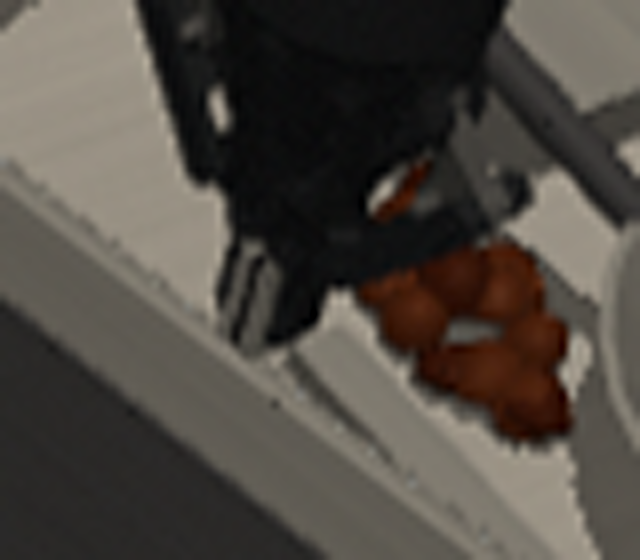

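The fingertips (crop (250,345)) are resting on the lid's end face, so this try was about 12 mm too high. The right TCP height is about 8–10 mm above the edge. Back off, lower and follow the edge's arc.

play_rows(steps=[[[0.02,0,-0.004,0,0,0],[0.025,0,0,0,0,0],[0.005,0,0,0,0,0],[0,0,0.024,0,0,0],[0,0,0,0,0,0],[0,0,0,0,0,0]]])

```text
t: 27.65
tcp_pos: [0.4981, 0.3517, 0.3176]
tool_rot: [0.638, 0.77, -0.0, 0.0]
force: [1.0, -0.6, 0.4]
finger_gap: -0.001
```

```bash
cat > ly.py <<'E'
from h import *
st=manip.sense()
y=np.radians(10.8);p=st['tcp_pos'][:2]-[.5435,.1155];print('t',st['t'],'local x,y',p@[np.cos(y),np.sin(y)],p@[-np.sin(y),np.cos(y)],'z',st['tcp_pos'][2],st['force'].round(1),st['ft_torque'].round(2))
E
python3 ly.py
```

```text
t 27.65 local x,y -0.00037297390209990733 0.24052793578515672 z 0.31756010137520857 [ 1.  -0.6  0.4] [ 0.01 -0.01 -0.02]
```

play_rows(steps=[[[-0.012,0,0,0,0,0],[-0.012,0,-0.001,0,0,0],[-0.01,0,-0.003,0,0,0],[0,0,0,0,0,0]]])

```text
t: 28.15
tcp_pos: [0.5047, 0.3176, 0.3221]
tool_rot: [0.638, 0.77, 0.001, 0.001]
force: [0.3, 1.6, 1.4]
finger_gap: 0.002
```

```bash
python3 ly.py
```

```text
t 28.15 local x,y -0.00021186476093837392 0.2058133128219032 z 0.32209532697861176 [0.3 1.6 1.4] [ 0.25 -0.02 -0.01]
```

Healthy contact: about 1.6 N horizontal and little vertical. Continue along the arc.

play_rows(steps=[[[-0.012,0,-0.003,0,0,0],[-0.012,0,-0.003,0,0,0],[-0.012,0,-0.002,0,0,0],[0,0,0,0,0,0]]])

```text
t: 28.65
tcp_pos: [0.5109, 0.2818, 0.3292]
tool_rot: [0.638, 0.77, -0.001, 0.0]
force: [0.8, 0.4, 0.3]
finger_gap: -0.0
```

```bash
python3 ly.py;  python3 -c "
from h import *
s=snap('scene','s15');b=s['img']
cv2.imwrite('pics/c15.png',cv2.resize(b[30:130,400:520][:,:,::-1],None,fx=5,fy=5,interpolation=cv2.INTER_CUBIC))"
```

```text
t 28.65 local x,y -0.0008243436554134335 0.1694962701844497 z 0.3292094368639856 [0.8 0.4 0.3] [ 0.11 -0.02 -0.02]
```

View pics/c15.png

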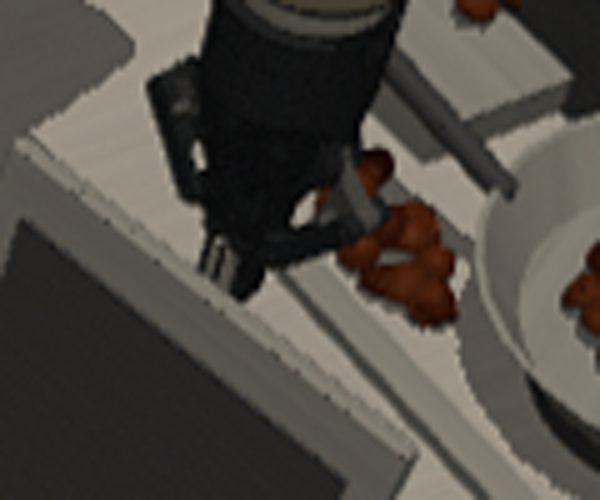

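play_rows(steps=[[[-0.012,0,-0.002,0,0,0],[-0.012,0,-0.001,0,0,0],[-0.012,0,-0.001,0,0,0],[-0.006,0,0,0,0,0]]])

```text
t: 29.2
tcp_pos: [0.5188, 0.2408, 0.3333]
tool_rot: [0.638, 0.77, -0.0, 0.0]
force: [0.3, 0.3, -0.3]
finger_gap: 0.003
```

```bash
python3 ly.py;  python3 -c "
from h import *
s=snap('scene','s16');b=s['img']
cv2.imwrite('pics/c16.png',cv2.resize(b[30:230,300:520][:,:,::-1],None,fx=3,fy=3,interpolation=cv2.INTER_CUBIC))"
```

```text
t 29.2 local x,y -0.0008242842500377663 0.12772576230665283 z 0.3332730045274808 [ 0.3  0.3 -0.3] [ 0.04 -0.03  0.05]
```

View pics/c16.png

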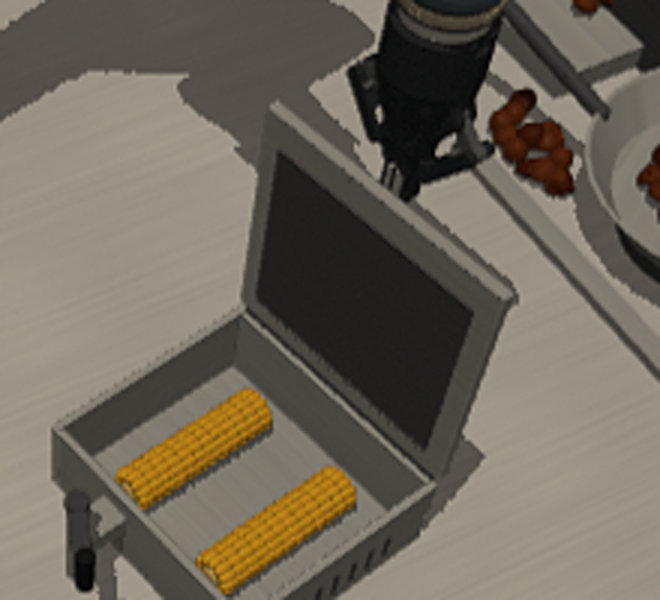

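The lid is about upright and the catch is clear. Push just past upright, then retreat.

play_rows(steps=[[[-0.012,0,0,0,0,0],[-0.01,0,0,0,0,0],[-0.006,0,0,0,0,0],[0.03,0,0,0,0,0],[0.03,0,0,0,0,0],[0.03,0,0,0,0,0]]])

```text
t: 30.0
tcp_pos: [0.507, 0.3035, 0.3333]
tool_rot: [0.638, 0.77, 0.0, 0.0]
force: [0.6, -0.9, 0.1]
finger_gap: 0.001
```

```bash
python3 ly.py;  python3 -c "
from h import *
s=snap('scene','s17');b=s['img']
cv2.imwrite('pics/c17.png',cv2.resize(b[30:230,300:520][:,:,::-1],None,fx=3,fy=3,interpolation=cv2.INTER_CUBIC))"
```

```text
t 30.0 local x,y -0.0006240987665219813 0.19147210450243152 z 0.3333210086019859 [ 0.6 -0.9  0.1] [-0.02 -0.06 -0.05]
```

View pics/c17.png

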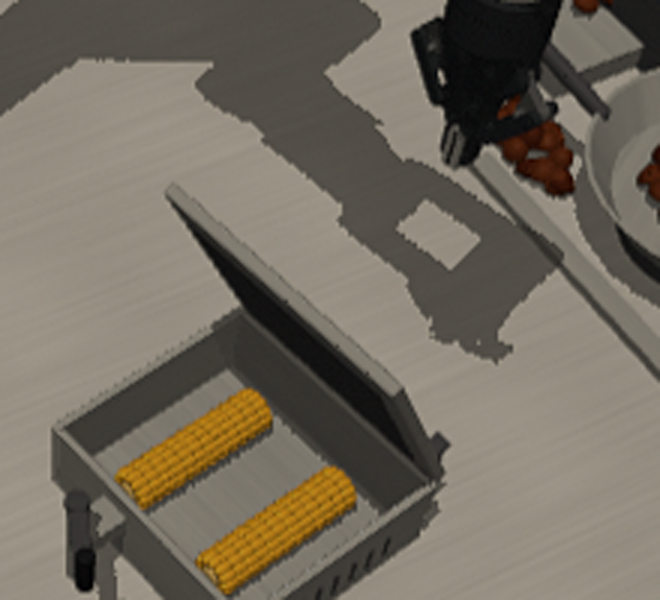

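The lid is falling freely with the hand well clear. I wait while raising the hand.

play_rows(steps=[[[0,0,-0.02,0,0,0],[0,0,-0.02,0,0,0],[0,0,-0.02,0,0,0],[0,0,0,0,0,0],[0,0,0,0,0,0],[0,0,0,0,0,0],[0,0,0,0,0,0],[0,0,0,0,0,0],[0,0,0,0,0,0],[0,0,0,0,0,0]]], fingers=0.6)

```text
t: 31.3
tcp_pos: [0.507, 0.303, 0.3933]
tool_rot: [0.638, 0.77, 0.0, 0.0]
force: [0.7, 0.7, -0.6]
finger_gap: 0.601
```

```bash
python3 -c "
from h import *
np.set_printoptions(precision=4,suppress=True)
a=snap('top','t18');s=snap('scene','s18')
cv2.imwrite('pics/c18.png',cv2.resize(np.hstack([a['img'][100:270,170:370],s['img'][100:270,290:490]])[:,:,::-1],(800,340),interpolation=cv2.INTER_CUBIC))
for q in(a,s):
  for l in('catch_pin','catch_pivot'):
    for r in manip.pinpoint(l,q): print(l,r['point'],round(r['score'],2),atz(q,r['point'],.136))
y=np.radians(10.8)
P=lambda x,yy:np.array([.5435+np.cos(y)*x-np.sin(y)*yy,.1155+np.sin(y)*x+np.cos(y)*yy])
for ph in(-.6,-.55,-.4,0,.4,.8,1.2,1.57): 
   w=P(-.035+.075*np.cos(ph),-.152+.075*np.sin(ph));print(ph,w,'top px',proj(a,[*w,.155]),proj(s,[*w,.155]))
"
```

```text
catch_pin [313.4, 169.4] 0.63 [ 0.6111 -0.0668  0.136 ]
catch_pivot [304.4, 195.5] 0.55 [ 0.5385 -0.0442  0.136 ]
catch_pivot [339.9, 119.2] 0.39 [ 0.7555 -0.137   0.136 ]
catch_pin [328.3, 216.9] 0.68 [ 0.606  -0.0657  0.136 ]
catch_pivot [325.6, 192.7] 0.71 [ 0.5432 -0.0406  0.136 ]
-0.6 [ 0.6063 -0.0704] top px [314.6173 169.548 ] [326.6766 213.5996]
-0.55 [ 0.6078 -0.0669] top px [313.3329 169.0048] [328.3025 213.4846]
-0.4 [ 0.6109 -0.0561] top px [309.3383 167.7614] [333.1031 212.7241]
0 [ 0.6113 -0.0263] top px [298.2269 167.4003] [344.5918 207.8441]
0.4 [0.6    0.0013] top px [287.8025 171.298 ] [352.7001 199.6189]
0.8 [0.5788 0.0223] top px [279.6696 178.8721] [356.1817 189.5029]
1.2 [0.5512 0.0334] top px [275.1067 188.9789] [354.6428 179.1787]
1.57 [0.5236 0.0333] top px [274.7302 199.2368] [349.1035 170.8344]
```

View pics/c18.png

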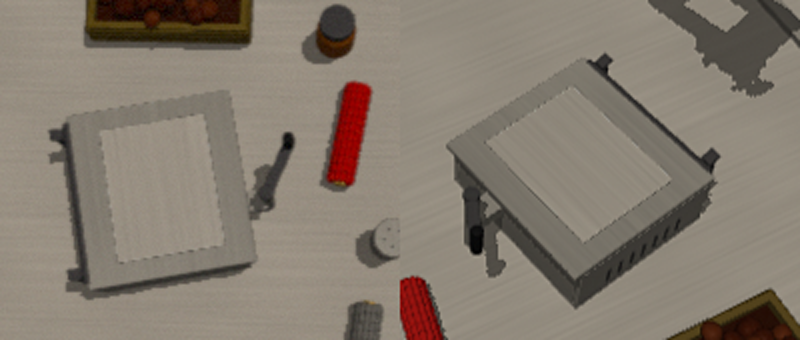

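The lid is shut. The catch pin is at top px (314,169), φ≈-0.59, and the two views agree within 4 mm: (0.607,-0.069). Go there and grasp it.

```bash
python3 plan.py 45 ".58,.10,.33,-50;.607,-.069,.22,-95;.607,-.069,.19,-95"
```

```text
now 31.6 [0.507  0.3029 0.3933] h 10.78 tilt [ 0. -0.] gap 0.601 F [ 0.3 -0.5  0.1] q6 0.16
[[[-0.03, 0.005, 0.009, 0, 0, 8.7], [-0.03, 0.009, 0.009, 0, 0, 8.7], [-0.027, 0.014, 0.009, 0, 0, 8.6], [-0.026, 0.018, 0.009, 0, 0, 8.7], [-0.022, 0.021, 0.009, 0, 0, 8.7], [-0.019, 0.024, 0.009, 0, 0, 8.7], [-0.015, 0.027, 0.009, 0, 0, 8.7], [-0.017, 0.029, 0.022, 0, 0, 9.0], [-0.013, 0.032, 0.022, 0, 0, 9.0], [-0.008, 0.034, 0.022, 0, 0, 9.0]]]
[[[-0.002, 0.034, 0.022, 0, 0, 9.0], [0.003, 0.034, 0.022, 0, 0, 9.0], [0.0, 0, 0.03, 0, 0, -0.0]]]
```

play_rows(steps=[[[-0.03,0.005,0.009,0,0,8.7],[-0.03,0.009,0.009,0,0,8.7],[-0.027,0.014,0.009,0,0,8.6],[-0.026,0.018,0.009,0,0,8.7],[-0.022,0.021,0.009,0,0,8.7],[-0.019,0.024,0.009,0,0,8.7],[-0.015,0.027,0.009,0,0,8.7],[-0.017,0.029,0.022,0,0,9.0],[-0.013,0.032,0.022,0,0,9.0],[-0.008,0.034,0.022,0,0,9.0]]])

```text
t: 32.85
tcp_pos: [0.5961, -0.003, 0.2638]
tool_rot: [0.994, 0.11, 0.0, 0.0]
force: [-0.6, -0.4, 0.2]
finger_gap: 0.597
```

play_rows(steps=[[[-0.002,0.034,0.022,0,0,9.0],[0.003,0.034,0.022,0,0,9.0],[0,0,0.025,0,0,0],[0,0,0,0,0,0],[0,0,0,0,0,0]]])

```text
t: 33.48
tcp_pos: [0.6074, -0.069, 0.1961]
tool_rot: [0.999, -0.044, 0.001, 0.0]
force: [0.0, 0.1, 0.2]
finger_gap: 0.6
```

```bash
python3 plan.py 15 ".607,-.069,.147,-95"; python3 -c "
from h import *
a=snap('top','t19');s=snap('scene','s19')
cv2.imwrite('pics/c19.png',cv2.resize(np.hstack([a['img'][100:270,240:410],s['img'][140:310,250:420]])[:,:,::-1],(800,400),interpolation=cv2.INTER_CUBIC))"
```

```text
now 33.475 [ 0.6074 -0.069   0.1961] h -94.99 tilt [ 0.07 -0.02] gap 0.6 F [0.  0.1 0.2] q6 1.36
[[[0, 0, 0.012, 0, 0, 0.0], [0, 0, 0.013, 0, 0, 0.0], [0, 0, 0.012, 0, 0, 0.0], [0, 0, 0.012, 0, 0, 0.0]]]
```

View pics/c19.png

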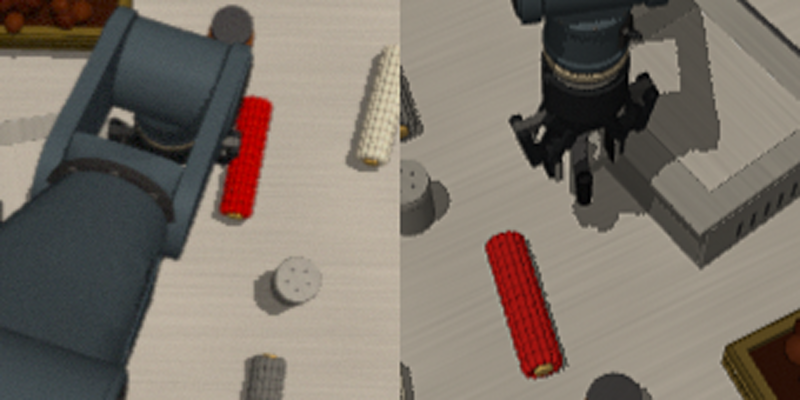

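The pin (crop (585,188)) stands between the open fingers and the body is well clear of tin and jar. Go down and close.

play_rows(steps=[[[0,0,0.012,0,0,0],[0,0,0.013,0,0,0],[0,0,0.012,0,0,0],[0,0,0.01,0,0,0],[0,0,0,0,0,0]]])

```text
t: 34.2
tcp_pos: [0.6061, -0.0691, 0.147]
tool_rot: [0.999, -0.044, -0.001, -0.0]
force: [0.5, 0.7, 0.1]
finger_gap: 0.601
```

play_rows(steps=[[[0,0,0,0,0,0],[0,0,0,0,0,0],[0,0,0,0,0,0],[0,0,0,0,0,0],[0,0,0,0,0,0],[0,0,0,0,0,0]]], fingers=0, squeeze=20)

```text
t: 34.95
tcp_pos: [0.6072, -0.0693, 0.1488]
tool_rot: [0.999, -0.044, 0.0, 0.0]
force: [0.0, -0.1, 3.5]
finger_gap: 0.182
```

```bash
python3 -c "
from h import *
y=np.radians(10.8);out=[]
for ph in np.linspace(-.59,1.56,11)[1:]:
   x,yy=-.035+.075*np.cos(ph),-.152+.075*np.sin(ph)
   out.append('%.4f,%.4f,%.4f,%.1f'%(.5435+np.cos(y)*x-np.sin(y)*yy,.1155+np.sin(y)*x+np.cos(y)*yy,manip.sense()['tcp_pos'][2],-95+105*(ph+.59)/2.15))
open('arc','w').write(';'.join(out))"; python3 plan.py 12 "$(cat arc)"
```

```text
now 34.95 [ 0.6072 -0.0693  0.1488] h -95.02 tilt [ 0.05 -0.01] gap 0.182 F [ 0.  -0.1  3.5] q6 1.36
[[[0.001, -0.008, 0, 0, 0, -5.3], [0.002, -0.007, 0, 0, 0, -5.2], [0.002, -0.008, 0, 0, 0, -5.3], [0.002, -0.008, 0, 0, 0, -5.2], [0.001, -0.008, 0, 0, 0, -5.3], [0.002, -0.008, 0, 0, 0, -5.2], [0.001, -0.008, 0, 0, 0, -5.3], [0.001, -0.007, 0, 0, 0, -5.2], [0.001, -0.008, 0, 0, 0, -5.3], [0.002, -0.008, 0, 0, 0, -5.2]]]
[[[0.0, -0.008, 0, 0, 0, -5.3], [0.001, -0.008, 0, 0, 0, -5.2], [0.0, -0.008, 0, 0, 0, -5.3], [0.001, -0.008, 0, 0, 0, -5.2], [0.0, -0.008, 0, 0, 0, -5.3], [0.001, -0.008, 0, 0, 0, -5.2], [0, -0.008, 0, 0, 0, -5.3], [0, -0.009, 0, 0, 0, -5.2], [-0.001, -0.008, 0, 0, 0, -5.3], [0.0, -0.008, 0, 0, 0, -5.2]]]
```

The pin is gripped: opening 15.5 mm on a 16 mm pin. Raise 2 mm to unload the tips, then sweep the arc.

play_rows(steps=[[[0.001,-0.008,-0.002,0,0,-5.3],[0.002,-0.007,0,0,0,-5.2],[0.002,-0.008,0,0,0,-5.3],[0.002,-0.008,0,0,0,-5.2],[0.001,-0.008,0,0,0,-5.3],[0.002,-0.008,0,0,0,-5.2],[0.001,-0.008,0,0,0,-5.3],[0.001,-0.007,0,0,0,-5.2],[0.001,-0.008,0,0,0,-5.3],[0.002,-0.008,0,0,0,-5.2]]])

```text
t: 36.2
tcp_pos: [0.5982, 0.0061, 0.1492]
tool_rot: [0.915, 0.404, 0.001, 0.001]
force: [3.5, -1.8, -6.3]
finger_gap: 0.177
```

```bash
python3 ly.py; python3 plan.py 12 "$(cut -d';' -f6- arc)"
```

```text
t 36.2 local x,y 0.03322283138208396 -0.117707630788115 z 0.14917240621601982 [ 3.5 -1.8 -6.3] [-0.35 -0.53  0.24]
now 36.2 [0.5982 0.0061 0.1492] h -42.31 tilt [ 0.2  -0.06] gap 0.177 F [ 3.5 -1.8 -6.3] q6 0.56
[[[0, -0.009, 0.0, 0, 0, -5.2], [0.0, -0.009, 0.0, 0, 0, -5.1], [0.0, -0.008, 0.0, 0, 0, -5.3], [0.001, -0.008, 0.0, 0, 0, -5.2], [0.0, -0.008, 0.0, 0, 0, -5.3], [0.001, -0.008, 0.0, 0, 0, -5.2], [0, -0.008, 0.0, 0, 0, -5.3], [0, -0.008, 0.0, 0, 0, -5.2], [-0.001, -0.008, 0.0, 0, 0, -5.3], [0.0, -0.008, 0.0, 0, 0, -5.2]]]
```

The catch is at ≈0.47 rad, radius 76 mm, as expected. Second half:

play_rows(steps=[[[0,-0.009,0,0,0,-5.2],[0,-0.009,0,0,0,-5.1],[0,-0.008,0,0,0,-5.3],[0.001,-0.008,0,0,0,-5.2],[0,-0.008,0,0,0,-5.3],[0.001,-0.008,0,0,0,-5.2],[0,-0.008,0,0,0,-5.3],[0,-0.008,0,0,0,-5.2],[-0.001,-0.008,0,0,0,-5.3],[0,-0.008,0,0,0,-5.2]]])

```text
t: 37.45
tcp_pos: [0.5253, 0.0337, 0.1496]
tool_rot: [0.643, 0.766, 0.002, 0.003]
force: [15.3, 2.0, -15.5]
finger_gap: 0.175
```

```bash
python3 ly.py; python3 plan.py 12 "$(cut -d';' -f10- arc)"
```

```text
t 37.45 local x,y -0.03317338516002933 -0.07696113324847204 z 0.14960390259481526 [ 15.3   2.  -15.5] [ 0.31 -2.06 -0.09]
now 37.45 [0.5253 0.0337 0.1496] h 9.93 tilt [ 0.4  -0.02] gap 0.175 F [ 15.3   2.  -15.5] q6 -0.32
[[[0, -0.001, 0.001, 0, 0, -0.1]]]
```

The catch is at about 1.55 rad and against its stop (15 N). Release, lift away and check.

play_rows(steps=[[[0,0.001,0,0,0,0],[0,0,0,0,0,0],[0,0,0,0,0,0],[0,0,0,0,0,0],[0,0,0,0,0,0]]], fingers=0.55)

```text
t: 38.08
tcp_pos: [0.5236, 0.0341, 0.1504]
tool_rot: [0.644, 0.765, -0.0, -0.0]
force: [0.2, -0.4, -0.2]
finger_gap: 0.55
```

play_rows(steps=[[[0,0,-0.02,0,0,0],[0,0,-0.03,0,0,0],[0,0,-0.04,0,0,0],[0.03,0,-0.04,0,0,0],[0.05,0,-0.04,0,0,0],[0.05,0,0,0,0,0],[0.05,0,0,0,0,0],[0.05,0,0,0,0,0],[0.05,0,0,0,0,0],[0,0,0,0,0,0]]])

```text
t: 39.33
tcp_pos: [0.4751, 0.3117, 0.3192]
tool_rot: [0.642, 0.766, 0.0, -0.0]
force: [0.0, -1.2, 0.4]
finger_gap: 0.552
```

```bash
python3 ly.py; python3 -c "
from h import *
np.set_printoptions(precision=4,suppress=True)
a=snap('top','t20');s=snap('scene','s20')
cv2.imwrite('pics/c20.png',cv2.resize(np.hstack([a['img'][100:270,170:380],s['img'][100:270,200:410]])[:,:,::-1],(800,324),interpolation=cv2.INTER_CUBIC))
y=np.radians(10.8)
for q in(a,s):
  for l,z in(('catch_pin',.136),('tin',0),('jar',0)):
    for r in manip.pinpoint(l,q)[:1]:
      w=atz(q,r['point'],z);print(l,r['point'],round(r['score'],2),w)
      if l=='catch_pin':
        d=w[:2]-[.5435,.1155];u=[d@[np.cos(y),np.sin(y)]+.035,d@[-np.sin(y),np.cos(y)]+.152];print('phi',np.arctan2(u[1],u[0]),np.hypot(*u))
"
```

```text
t 39.325 local x,y -0.030470805114785594 0.20551220272922782 z 0.31920584000039587 [ 0.  -1.2  0.4] [-0.   -0.03 -0.05]
catch_pin [273.2, 198.1] 0.5 [0.5295 0.0397 0.136 ]
phi 1.4833004506865866 0.08050041274708325
tin [362.7, 220.7] 0.9 [ 0.4876 -0.2167  0.    ]
jar [339.6, 121.1] 0.55 [ 0.7992 -0.1428  0.    ]
tin [254.8, 228.6] 0.6 [ 0.4806 -0.2148  0.    ]
jar [411.2, 158.8] 0.66 [0.4721 0.2706 0.    ]
```

View pics/c20.png

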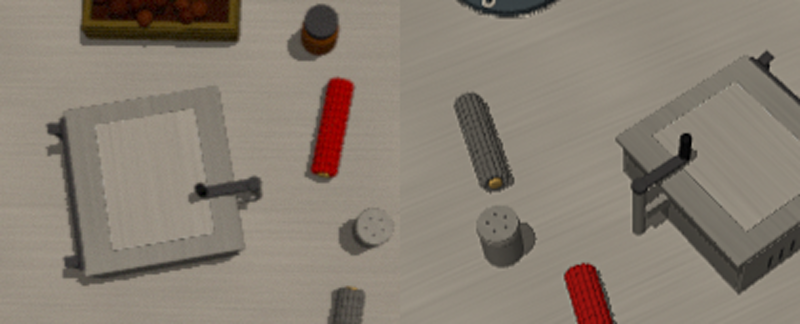

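The lid is shut and the catch arm lies straight across it, from top crop (255,185) to (203,190). The tin and jar are where they stood, and the hand is clear. (The scene "jar" hit at (411,159) is a false report.)

```bash
python3 -c "
from station import manip
print(manip.sign_off())"
```

```text
the job is handed in; nothing more can be done
None
```

I handed the job in at about 39.5 s of the 72 s. Every step was done in order, but sign-off gives no verdict, so I can't say how it was judged.

- **Cobs:** Both yellow cobs were lowered to the warmer's floor while still gripped, and I felt each touch down (16 N and 2.5 N). Pictures taken before the lid closed showed both lying flat, about 55 mm either side of the middle.
- **Lid:** The third push took it past upright and it fell shut by itself, with the hand well clear. The first push got the lid's edge under the gripper's knuckles, with about 39 N upward on the wrist. That is close to the 40 N limit, and I can't rule out a brief higher peak. The second push was too high, with the fingertips resting on the lid's edge (about 12 N). I backed off both times.
- **Catch:** I gripped the pin and swung it from about -0.59 rad to its stop. The arm's position gave about 1.55 rad. The last picture check gave 1.48 rad with a few mm of error. Both are above the required 1.3.
- **Last checks:** The lid looks shut in both views, and the hand was about 0.3 m up and clear of everything. The tin was within about 8 mm of its first measurement and the jar within about 11 mm, which is about the error of these detections. In the last scene picture the "jar" detection was false. The top view and the picture showed the jar in its place.

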